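# Change the spools on the wire pay-off

### The arm

A 6-joint arm with a two-finger parallel gripper is mounted at the origin on the work surface. World frame = base frame: x ahead of the robot, y to its left, z up, the work surface at z = 0. Lengths are in mm, angles in rad, forces in N, time in s.
With the tool pointing down it reaches from about 325 to 750 mm from the base axis. Payload 7.6 kg.
Tool frame: the origin (TCP) lies where the fingers leave the gripper's body, on its centre line; the fingertips stand 73 mm ahead of it and the grasp point (between the pads) lies 54 mm ahead of it; z points along the fingers, y is the direction in which the jaws open and shut (so a half turn about z gives the same grasp; the last joint's range is limited). The gripper opens to 85 mm and grips with 20 to 120 N. Pads are 22 mm wide; open, the fingers measure 114 mm over their backs; the gripper's body (76 mm by 85 mm) begins 54 mm behind the grasp point. The pads swing forward as they close: fully open they stand 13 mm farther back than shut.
Start: joints at [-1.172, 0.052, 1.401, -0, 1.689, -0.07], TCP at [237.227, -468.361, 303.923] pointing down, gripper open.
Joint ranges: [-2.9, 2.9], [-0.91, 2.17], [0.12, 2.37], [-1.06, 4.2], [0.26, 2.73], [-2.93, 2.93]. Speed limits (rad/s): [2.57, 2.57, 3.01, 3.14, 3.14, 3.14].

### API

Orientations are given as [roll, pitch, yaw] about the fixed x, y, z axes, in that order (R = Rz(yaw) Ry(pitch) Rx(roll)).
In Python, from station import env gives the robot as it stands. The module is installed in compiled form; this text tells all that it offers.
- The arm moves only by the shell command python3 -m pendant 'ROWS'. ROWS is JSON, a list of rows, each an object with "hand": the gripper command: -1 is fully open, 1 is shut, values between are in proportion; "slide": the shift along the tool's x, y, z in m, a list of three; "yaw": the turn about the tool's z in degrees. A call has 1 to 20 rows; each row shifts and turns the commanded pose from where the row before left it, along the tool's axes as they then stand; what a row does not reach is not made up. A row lasts 1/10 s, in which the tool goes at most 50 mm and 8.59 degrees, less where a joint would pass 70% of its speed; a pose out of reach is approached as far as the arm can. A call is refused whole if a number of a shift passes 0.05 or a number of a turn 8.59, either way. A call with a gripper value outside its range is refused whole. The fingers move at their own pace and stop on an object; the grip force is fixed at half the most. Time passes only in rows, so rows that do not move let the fingers close. It gives the time, the measured TCP pose, the force and the opening at its end, in the units of the state.
- env.state(): the state, without advancing time (a new reading comes with each control period).
- env.snapshot(name): name is "scene" or "top"; returns a dict with "frame" (384x512x3 uint8, blue, green, red), "depth" (384x512 float32, mm along the optical axis (not along the pixel's ray), 0 where there is no reading), "mtx" (3x3 intrinsics, pixels), "R" (3x3) and "t" (3): a world point X has camera coordinates R X + t. Camera axes: x right, y down, z forward; pixel columns grow to the right and rows downward; lengths in mm; the calibration is good to about 2 mm. A picture is of the moment at which its call begins.
- env.close_job(): hands the job in, once; it reports no verdict.
Trained networks look in a picture, given as the dict that the camera call returned (one of the last four; its "shot" number tells which), for a name from the list of things; names that differ only in an ending like _2 or _b are one class to them, and where a whole thing is asked for, a point or a joint stands for the part that bears it (a point fixed in the world has none). Each returns a list of dicts, best first, with "score" (0 to 1); they miss things now and then, are a little off and sometimes report something else, mostly with a low value. They report only what shows in the picture. A call takes as long as a camera call.
- env.find_in(picture, name): "location" ([x, y, z] in mm, in the coordinates of the camera as it stood for that picture, good to about 4 mm: the middle of the surface that is visible of it).
The state is a dict: "clock": time; "joints": joint angles; "qvel": joint speeds; "joint_torque": joint torques, N m; "eef_pos": TCP position; "ee_rot": TCP orientation; "ft_force": force on the tool from outside, world axes, zero at the start; "ft_torque": the same for the moment, N m; "grip_width": opening from 0.0 (shut) to 1.0 (fully open).
Only numpy, scipy, OpenCV 4.12 (cv2) and the standard library are available. Lean on these libraries where they do the work, as an engineer would, in place of code of your own. Each camera call takes 0.05 s, during which the arm holds its last target.

### The job

Change over the wire pay-off: swing its hold-down bar up out of the way, move every empty spool from the rollers into the cardboard box, each lying on the box's floor, and load all the full spools from the gravity rack, each squarely on both rollers in the middle of a bay of its own. Take the full spools one after another from the stop at the low end, letting the next one roll down, and load them in that order; then swing the hold-down bar fully down over them. Leave the hammer and the blue punch case by the robot where they are.

Things in the scene. Friction and masses are not known exactly. Their poses are not given: they have to be found in the camera images.
- full_1: full wire spool: two flat white flanges 66 mm diameter, 4 mm thick, 44 mm over both (grip across these 44 mm); origin at its centre, y = its axis (x and z turn as it rolls); copper wire to 54 mm diameter, about 0.34 kg. Full spools lie in a touching row on the rack, axes level, full_1, full_2, full_3 in order from the stop up; full_3 may be absent (None)
- full_2: full wire spool: two flat white flanges 66 mm diameter, 4 mm thick, 44 mm over both (grip across these 44 mm); origin at its centre, y = its axis (x and z turn as it rolls); copper wire to 54 mm diameter, about 0.34 kg. Full spools lie in a touching row on the rack, axes level, full_1, full_2, full_3 in order from the stop up; full_3 may be absent (None)
- full_3: full wire spool: two flat white flanges 66 mm diameter, 4 mm thick, 44 mm over both (grip across these 44 mm); origin at its centre, y = its axis (x and z turn as it rolls); copper wire to 54 mm diameter, about 0.34 kg. Full spools lie in a touching row on the rack, axes level, full_1, full_2, full_3 in order from the stop up; full_3 may be absent (None)
- empty_1: empty wire spool: two flat white flanges 66 mm diameter, 4 mm thick, 44 mm over both (grip across these 44 mm); origin at its centre, y = its axis (x and z turn as it rolls); bare 26 mm core without wire, about 0.06 kg. Starts in one of the pay-off's bays under the hold-down bar; empty_2 and empty_3 may be absent (None)
- empty_2: empty wire spool: two flat white flanges 66 mm diameter, 4 mm thick, 44 mm over both (grip across these 44 mm); origin at its centre, y = its axis (x and z turn as it rolls); bare 26 mm core without wire, about 0.06 kg. Starts in one of the pay-off's bays under the hold-down bar; empty_2 and empty_3 may be absent (None)
- empty_3: empty wire spool: two flat white flanges 66 mm diameter, 4 mm thick, 44 mm over both (grip across these 44 mm); origin at its centre, y = its axis (x and z turn as it rolls); bare 26 mm core without wire, about 0.06 kg. Starts in one of the pay-off's bays under the hold-down bar; empty_2 and empty_3 may be absent (None)
- rack: fixed gravity rack: 60 mm wide track rising at 11 degrees along its +x, open at the sides, with a guide rail (29 x 5 mm) between the spools' flanges and a 28 mm stop plate at the low end, facing the robot. Origin on the table under the centre of the spool at the stop. Lift that spool off and the next rolls down within a second
- rack_stop (a point): where the centre of the spool lying at the rack's stop is, 85 mm above the table
- payoff: fixed grey stand, 335 mm along y, 170 mm along x: end frames (inner faces 302 mm apart, 56 mm high at the rollers) and two free-turning steel rollers along y, 20 mm diameter, axes at x = -24 and +24, z = 30 mm. Spools lie on both rollers, axes along y; black collars part three bays. Origin on the table under the middle bay; +x = far side with the bar's hinge
- holddown (a joint): angle of the hold-down bar (rad): 0 = down, its 12 mm bar along y 2 mm above the spools' tops; grows as it swings up and away to the far side, to 1.75 at its stop just past upright; from about 1.3 it clears a gripper over the bays. Stiff hinge (0.26 N m): stays at any angle; 3 to 6 N at the handle moves it. Starts at 0 to 0.12
- handle (a point): middle of the hold-down bar's handle: round black bar, 16 mm diameter, 56 mm long, along the pay-off's y, sticking out beyond the -y end frame, 32 mm outside the bar's end arm; moves on a circle of 97 mm radius about point hinge and can turn between the fingers. 100 mm above the table when down, about 170 mm fully up
- hinge (a point): point on the hold-down bar's hinge axis (along the pay-off's y), level along y with the handle's middle, 75 mm to +x of the bays' middle line, 80 mm above the table; axes as the pay-off's. Bar down: the handle is 95 mm to -x of it and 20 mm above it; opening lifts it up and over towards +x
- box: open cardboard box for empties, 270 (x) x 136 (y) mm, 55 mm high, walls and floor 4 mm, loose, 0.6 kg; origin under the centre of its floor. Three spools fit one behind another along x, axes along y, about 80 mm apart; a spool on its rims has its centre 37 mm above the box's underside
- bay_1 (a point): where the centre of a spool lying properly on both rollers in bay 1 is, 66 mm above the table; the bays are 92 mm apart along the pay-off's y (bay_1 nearest the handle)
- bay_2 (a point): where the centre of a spool lying properly on both rollers in bay 2 is, 66 mm above the table; the bays are 92 mm apart along the pay-off's y (bay_1 nearest the handle)
- bay_3 (a point): where the centre of a spool lying properly on both rollers in bay 3 is, 66 mm above the table; the bays are 92 mm apart along the pay-off's y (bay_1 nearest the handle)
- hammer: bystander: hammer with wooden handle, 265 mm long, lying on the bench, origin under its handle
- punch_case: bystander: blue block case of steel letter punches, 39 x 72 mm, 64 mm high; origin under its base

How it is judged (in metres and radians):
On the way, in this order (a step that is already met when the one before it is completed fails the run):
1. the hold-down bar is swung up clear of the bays (value of joint holddown above 1.3 rad), for 0.2 s.
2. full_1 lies on both rollers in a bay, let go (the full spools are taken in turn from the rack's stop) ((y of full_1 in the frame of bay_1 between -0.016 and 0.016 m or y of full_1 in the frame of bay_2 between -0.016 and 0.016 m or y of full_1 in the frame of bay_3 between -0.016 and 0.016 m) and x of full_1 in the frame of bay_1 between -0.006 and 0.006 m and z of full_1 in the frame of bay_1 between -0.004 and 0.004 m and angle between the y axis of full_1 and the y axis of payoff, either way round below 0.12 rad and linear speed of full_1 below 0.03 m/s and contact force between the fingers and full_1 below 0.5 N), for 0.2 s.
3. full_2 lies on both rollers in a bay, let go (the full spools are taken in turn from the rack's stop) ((y of full_2 in the frame of bay_1 between -0.016 and 0.016 m or y of full_2 in the frame of bay_2 between -0.016 and 0.016 m or y of full_2 in the frame of bay_3 between -0.016 and 0.016 m) and x of full_2 in the frame of bay_1 between -0.006 and 0.006 m and z of full_2 in the frame of bay_1 between -0.004 and 0.004 m and angle between the y axis of full_2 and the y axis of payoff, either way round below 0.12 rad and linear speed of full_2 below 0.03 m/s and contact force between the fingers and full_2 below 0.5 N), for 0.2 s.
4. full_3 lies on both rollers in a bay, let go (the full spools are taken in turn from the rack's stop) ((y of full_3 in the frame of bay_1 between -0.016 and 0.016 m or y of full_3 in the frame of bay_2 between -0.016 and 0.016 m or y of full_3 in the frame of bay_3 between -0.016 and 0.016 m) and x of full_3 in the frame of bay_1 between -0.006 and 0.006 m and z of full_3 in the frame of bay_1 between -0.004 and 0.004 m and angle between the y axis of full_3 and the y axis of payoff, either way round below 0.12 rad and linear speed of full_3 below 0.03 m/s and contact force between the fingers and full_3 below 0.5 N), for 0.2 s.
At the end, for the whole second after the job is handed in: Every empty spool is at rest on the floor of the upright cardboard box; every full spool lies at rest on both rollers (centre within 6 mm across and 4 mm in height of its seat, axis within 0.12 rad of the rollers') within 16 mm of the middle of a bay; the hold-down bar is down (below 0.1 rad) (x of empty_1 in the frame of box between -0.131 and 0.131 m and y of empty_1 in the frame of box between -0.064 and 0.064 m and z of empty_1 in the frame of box between 0.015 and 0.05 m and linear speed of each of empty_1, empty_2, empty_3, full_1, full_2, full_3 below 0.03 m/s and x of empty_2 in the frame of box between -0.131 and 0.131 m and y of empty_2 in the frame of box between -0.064 and 0.064 m and z of empty_2 in the frame of box between 0.015 and 0.05 m and x of empty_3 in the frame of box between -0.131 and 0.131 m and y of empty_3 in the frame of box between -0.064 and 0.064 m and z of empty_3 in the frame of box between 0.015 and 0.05 m and (y of full_1 in the frame of bay_1 between -0.016 and 0.016 m or y of full_1 in the frame of bay_2 between -0.016 and 0.016 m or y of full_1 in the frame of bay_3 between -0.016 and 0.016 m) and x of full_1 in the frame of bay_1 between -0.006 and 0.006 m and z of full_1 in the frame of bay_1 between -0.004 and 0.004 m and angle between the y axis of each of full_1, full_2, full_3 and the y axis of payoff, either way round below 0.12 rad and (y of full_2 in the frame of bay_1 between -0.016 and 0.016 m or y of full_2 in the frame of bay_2 between -0.016 and 0.016 m or y of full_2 in the frame of bay_3 between -0.016 and 0.016 m) and x of full_2 in the frame of bay_1 between -0.006 and 0.006 m and z of full_2 in the frame of bay_1 between -0.004 and 0.004 m and (y of full_3 in the frame of bay_1 between -0.016 and 0.016 m or y of full_3 in the frame of bay_2 between -0.016 and 0.016 m or y of full_3 in the frame of bay_3 between -0.016 and 0.016 m) and x of full_3 in the frame of bay_1 between -0.006 and 0.006 m and z of full_3 in the frame of bay_1 between -0.004 and 0.004 m and value of joint holddown below 0.1 rad and angle between box's own z axis and vertical below 0.1 rad); the robot touches nothing.
It fails at once if the hammer is shoved more than 5 cm or tipped over (distance of hammer from where it was at the start of the episode above 0.05 m or angle between hammer's own z axis and vertical above 0.6 rad).
It fails at once if the punch_case is shoved more than 5 cm or tipped over (distance of punch_case from where it was at the start of the episode above 0.05 m or angle between punch_case's own z axis and vertical above 0.6 rad).
It fails at once if full_2 is taken off the rack while full_1 still lies on it nearer the stop (y of full_1 in the frame of rack between -0.03 and 0.03 m and x of full_1 in the frame of rack between -0.04 and 0.26 m and z of full_1 in the frame of rack below 0.16 m and (y of full_2 in the frame of rack below -0.06 m or y of full_2 in the frame of rack above 0.06 m)).
Of full_3, empty_2, empty_3 only 1 to 3 are there at a start; the rules pass over those that are not, and their reading is None.
At some moment in a run one of box may be knocked a few centimetres aside while the robot is not near it.
Once in a run the grip may slacken for a moment while it holds something.
It also fails if it takes over 210 s, if anything falls off the work surface, if the arm or the gripper's body presses on something with over 40 N, if the wrist force passes 120 N, or if a joint passes its speed limit or range.

## Working session

There is one attempt and no reset: what is moved stays moved. The work goes in short steps, Python scripts to look and compute and a shell command to move; the robot and the scene stay as the last step left them, time stands still between calls to the robot, and variables do not carry over. Pictures are saved under pics/ and viewed, and the job is handed in when it is done.

```bash
mkdir -p pics && cat > h.py <<'E'
import numpy as np, cv2
from station import env
def w(p,loc): return np.array(p["R"]).T@(np.array(loc)-np.array(p["t"]))
def pix(p,u,v,d=None):
    K=np.array(p["mtx"]); d=p["depth"][int(v),int(u)] if d is None else d
    return w(p,np.linalg.inv(K)@np.array([u,v,1])*d)
def proj(p,X):
    c=np.array(p["R"])@np.array(X)+np.array(p["t"]); q=np.array(p["mtx"])@c; return q[:2]/q[2]
def find(p,n):
    return [(round(r["score"],2),w(p,r["location"]).round().astype(int).tolist()) for r in env.find_in(p,n)]
E
python3 - <<'E'
from h import *
for n in ("scene","top"):
    p=env.snapshot(n); cv2.imwrite(f"pics/{n}0.png",cv2.resize(p["frame"],(800,600)))
    print(n,np.array(p["R"]).T@-np.array(p["t"]))
    for k in ("full_1","empty_1","rack","payoff","holddown","handle","box","hammer","punch_case"): print(k,find(p,k))
print(env.state())
E
```

```text
scene [ 937.43472634 -366.99231745  757.09508358]
full_1 [(0.96, [545, -173, 106]), (0.77, [607, -167, 117]), (0.56, [674, -165, 130])]
empty_1 [(0.72, [526, 259, 76]), (0.56, [530, 171, 74])]
rack [(0.64, [740, -179, 85])]
payoff [(0.64, [571, 156, 28]), (0.37, [382, 71, 44])]
holddown [(0.93, [534, 84, 109])]
handle [(0.87, [531, 81, 110])]
box [(0.78, [546, -380, 5]), (0.57, [564, 161, 25])]
hammer [(0.79, [388, -114, 21]), (0.55, [383, 67, 42]), (0.51, [746, -174, 86])]
punch_case [(0.76, [387, 68, 42])]
top [345.66543277 -25.14775239 996.92880751]
full_1 [(0.96, [531, -160, 109]), (0.66, [657, -152, 135]), (0.63, [521, 145, 112]), (0.61, [595, -159, 118])]
empty_1 [(0.92, [503, 284, 78]), (0.85, [516, 192, 76]), (0.61, [521, 107, 81])]
rack [(0.58, [724, -141, 84])]
payoff [(0.71, [526, 190, 10])]
holddown [(0.8, [524, 141, 113])]
handle [(0.95, [524, 143, 112])]
box [(0.94, [545, -379, 4]), (0.4, [533, -160, 109])]
hammer [(0.71, [528, 190, 11]), (0.55, [370, -96, 23])]
punch_case [(0.9, [364, 78, 44])]
{'clock': 1.0, 'joints': array([-1.17227128e+00,  5.22138635e-02,  1.40070563e+00, -2.08657031e-05,
        1.68859547e+00, -7.02947549e-02]), 'qvel': array([-0.00077736,  0.00163873, -0.00057742,  0.00089082,  0.00137701,
        0.00112258]), 'joint_torque': array([-1.12880634e-04, -3.81541729e+01, -3.60311294e+01, -2.39395268e-05,
        2.98532668e-04,  9.53719791e-06]), 'eef_pos': array([ 237.23707278, -468.35649947,  303.91323298]), 'ee_rot': array([3.14151661e+00, 2.61264115e-05, 4.68817351e-01]), 'ft_force': array([ 0.19327728,  0.538364  , -0.00133777]), 'ft_torque': array([ 0.05407216,  0.01845264, -0.03231703]), 'grip_width': 0.9956442874923648}
```

View pics/scene0.png

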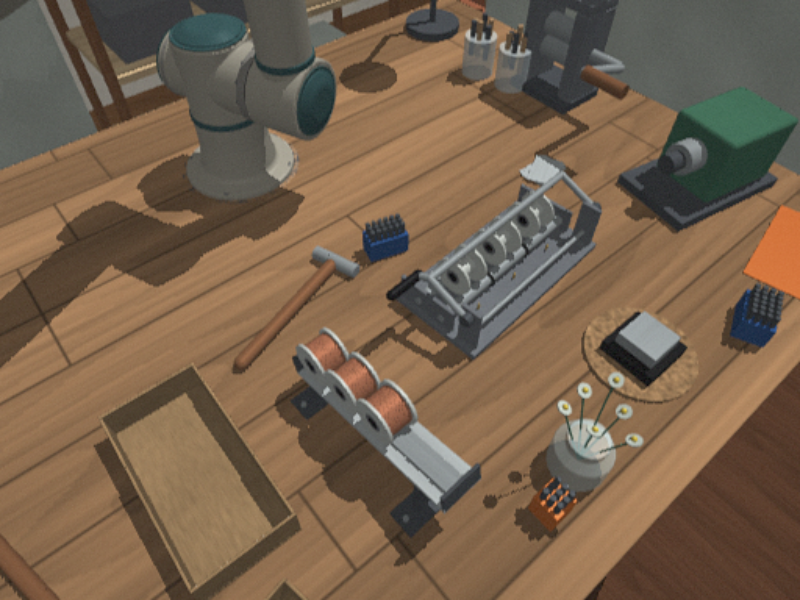

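View pics/top0.png

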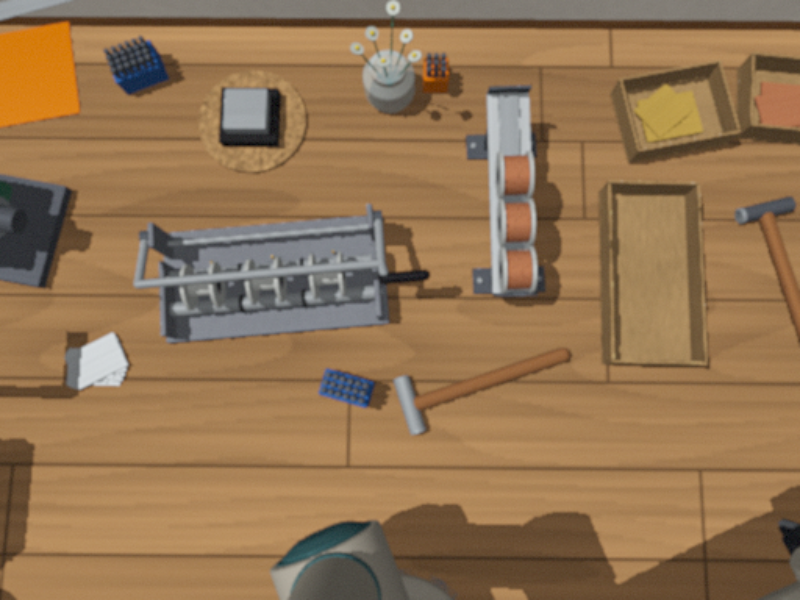

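The pictures show three full spools on the rack (top view, around (515,220)), three empties under the bar (around (265,280)), the handle at (405,277) and the box at (655,272). Next I'll work out accurate frames from the depth images.

```bash
cat >> h.py <<'E'
def cloud(p):
    d=p["depth"].astype(float); v,u=np.mgrid[:d.shape[0],:d.shape[1]]
    K=np.array(p["mtx"]); c=np.stack([(u-K[0,2])/K[0,0]*d,(v-K[1,2])/K[1,1]*d,d],-1)
    X=(c-np.array(p["t"]))@np.array(p["R"]); X[d==0]=np.nan
    return X
def ortho(X,x0,x1,y0,y1,s=2):
    # height map image: rows x descending, cols y descending
    H=np.full((int((x1-x0)/s),int((y1-y0)/s)),0.)
    P=X.reshape(-1,3); P=P[~np.isnan(P[:,0])]
    i=((x1-P[:,0])/s).astype(int); j=((y1-P[:,1])/s).astype(int)
    m=(i>=0)&(i<H.shape[0])&(j>=0)&(j<H.shape[1])
    np.maximum.at(H,(i[m],j[m]),P[m,2]); return H
E
python3 - <<'E'
from h import *
p=env.snapshot("top"); X=cloud(p); np.save("top0.npy",X); np.save("topf.npy",p["frame"])
q=env.snapshot("scene"); Y=cloud(q); np.save("sc0.npy",Y)
for n,Z in (("t",X),("s",Y)):
    H=ortho(Z,350,850,-500,380,2 if n=="t" else 2)
    im=cv2.applyColorMap(np.clip(H*1.5,0,255).astype(np.uint8),cv2.COLORMAP_JET)
    cv2.imwrite(f"pics/h{n}.png",cv2.resize(im,(792,450),interpolation=cv2.INTER_NEAREST))
m=(abs(X[...,2])<6)&(X[...,0]>350)&(X[...,0]<700); print("table z",np.nanmedian(X[...,2][m]))
m=(abs(Y[...,2])<8)&(Y[...,0]>350)&(Y[...,0]<700);print(np.nanmedian(Y[...,2][m]))
E
```

```text
table z 0.17551071872927598
-0.17612867896934392
```

View pics/ht.png

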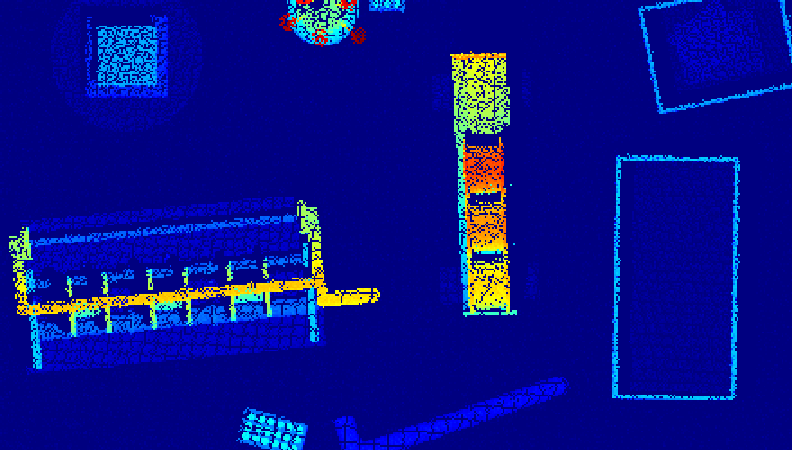

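View pics/hs.png

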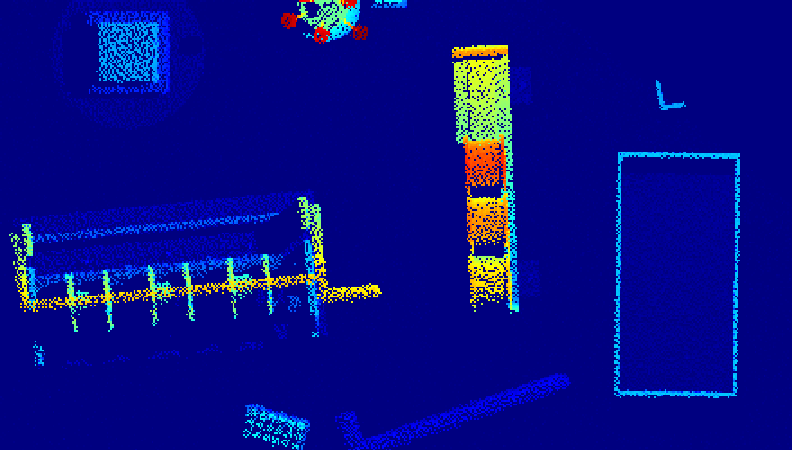

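```bash
python3 - <<'E'
from h import *
for n in ("top0","sc0"):
    P=np.load(n+".npy").reshape(-1,3); P=P[~np.isnan(P[:,0])]
    # hold-down bar line
    m=(P[:,2]>98)&(P[:,2]<125)&(P[:,0]>490)&(P[:,0]<560)&(P[:,1]>60)&(P[:,1]<345)
    B=P[m]; a=np.polyfit(B[:,1],B[:,0],1)
    for _ in range(3):
        r=B[:,0]-np.polyval(a,B[:,1]); B=B[abs(r)<7]; a=np.polyfit(B[:,1],B[:,0],1)
    yaw=-np.arctan(a[0]); print(n,"bar",a,"yaw",yaw,"topz",np.percentile(B[:,2],95))
    R=np.array([[np.cos(yaw),np.sin(yaw)],[-np.sin(yaw),np.cos(yaw)]])  # world->local
    Q=P.copy(); Q[:,:2]=(P[:,:2]-[540,190])@R.T
    def hist(v,lo,hi,st): 
        h,e=np.histogram(v,np.arange(lo,hi,st)); return [(round(x,1),int(c)) for x,c in zip(e,h)]
    # handle
    m=(Q[:,2]>95)&(Q[:,1]<-165)&(Q[:,1]>-240)&(abs(Q[:,0])<60)
    h=Q[m]; print("handle",np.percentile(h,[2,50,98],axis=0).round(1).tolist())
    # flanges y histogram
    m=(Q[:,2]>60)&(Q[:,2]<98)&(Q[:,0]>-50)&(Q[:,0]<45)&(abs(Q[:,1])<200)
    f=Q[m]; print("fl",[x for x in hist(f[:,1],-170,175,2) if x[1]>8])
    # end frames
    m=(Q[:,2]>48)&(Q[:,2]<60)&(abs(Q[:,0])<60)&(abs(Q[:,1])>130)&(abs(Q[:,1])<190); f=Q[m]
    print("frames",[x for x in hist(f[:,1],-190,190,2) if x[1]>3])
    # plate
    m=(Q[:,2]>2)&(Q[:,2]<14)&(abs(Q[:,1])<120)&(abs(Q[:,0])<130)
    print("plate x",np.percentile(Q[m,0],[.5,2,98,99.5]),np.median(Q[m,2]))
    m=(Q[:,2]>30)&(Q[:,2]<43)&(abs(Q[:,1])<140)&(abs(Q[:,0])<130)
    print("roll",[x for x in hist(Q[m,0],-60,90,3) if x[1]>8])
E
```

```text
top0 bar [-9.63473790e-02  5.38945402e+02] yaw 0.09605090344482664 topz 117.44336463284378
handle [[-46.0, -225.5, 98.3], [-37.8, -187.7, 109.5], [21.7, -165.3, 114.8]]
fl [(np.int64(-168), 9), (np.int64(-108), 32), (np.int64(-106), 24), (np.int64(-104), 15), (np.int64(-84), 9), (np.int64(-68), 32), (np.int64(-66), 27), (np.int64(-64), 13), (np.int64(-18), 70), (np.int64(-16), 18), (np.int64(12), 9), (np.int64(16), 10), (np.int64(20), 18), (np.int64(22), 70), (np.int64(24), 21), (np.int64(72), 98), (np.int64(74), 17), (np.int64(76), 11), (np.int64(96), 9), (np.int64(100), 9), (np.int64(108), 9), (np.int64(110), 16), (np.int64(112), 86), (np.int64(114), 17), (np.int64(154), 16), (np.int64(162), 12), (np.int64(164), 13), (np.int64(170), 9)]
frames [(np.int64(-156), 24), (np.int64(-154), 29), (np.int64(-152), 32), (np.int64(-150), 29), (np.int64(152), 37), (np.int64(154), 49), (np.int64(156), 33), (np.int64(158), 27), (np.int64(160), 16)]
plate x [-126.30173032 -118.15127959  110.5174316   123.06774926] 11.451465360110078
roll [(np.int64(-54), 155), (np.int64(-51), 171), (np.int64(-48),
[... 962 characters left out ...]
), (np.int64(162), 12), (np.int64(166), 9)]
frames [(np.int64(-160), 10), (np.int64(-158), 59), (np.int64(-156), 22), (np.int64(-154), 24), (np.int64(-152), 21), (np.int64(-150), 4), (np.int64(150), 15), (np.int64(152), 24), (np.int64(154), 18), (np.int64(156), 14), (np.int64(158), 5)]
plate x [-116.74023349  -85.1890349    83.98680924  121.78976037] 11.306137948669218
roll [(np.int64(-36), 12), (np.int64(-33), 10), (np.int64(-15), 12), (np.int64(-12), 12), (np.int64(-9), 11), (np.int64(-6), 15), (np.int64(-3), 15), (np.int64(0), 27), (np.int64(3), 38), (np.int64(6), 72), (np.int64(9), 98), (np.int64(12), 118), (np.int64(15), 124), (np.int64(54), 43), (np.int64(57), 99), (np.int64(60), 122)]
```

```bash
python3 - <<'E'
from h import *
from scipy.optimize import least_squares
yaw=.096; R=np.array([[np.cos(yaw),np.sin(yaw)],[-np.sin(yaw),np.cos(yaw)]])
for n in ("top0","sc0"):
    P=np.load(n+".npy").reshape(-1,3); P=P[~np.isnan(P[:,0])]
    Q=P.copy(); Q[:,:2]=(P[:,:2]-[540,190])@R.T
    for yc in (-87,2,92):
        m=(abs(abs(Q[:,1]-yc)-20)<3.5)&(Q[:,2]>60)&(Q[:,2]<100)&(abs(Q[:,0]+15)<45); f=Q[m]
        g=lambda c: np.minimum(0,33-np.hypot(f[:,0]-c[0],f[:,2]-66))  # points must lie inside
        # rim: max radius percentile
        best=min(np.arange(-40,10,.5),key=lambda c: abs(np.sort(np.hypot(f[:,0]-c,f[:,2]-66))[-40:]-33).mean())
        rim=f[np.hypot(f[:,0]-best,f[:,2]-66)>27]
        s=least_squares(lambda c:np.hypot(rim[:,0]-c[0],rim[:,2]-66)-33,[best],loss="soft_l1").x
        print(n,yc,best,s,"xrange",np.percentile(f[:,0],[1,99]).round(1),f[:,2].max().round(1))
    # rollers: top points of the near/far rollers
    # rack spools: local frame unknown; copper tops
    m=(P[:,2]>85)&(P[:,0]>480)&(P[:,0]<800)&(P[:,1]>-215)&(P[:,1]<-110); r=P[m]
    h,e=np.histogram(r[:,1],np.arange(-215,-110,4)); print("rack y",list(zip(e.astype(int).tolist(),h.tolist())))
    # flange outer edges line fit, per x slice
    for x0 in range(500,700,20):
        k=r[(r[:,0]>x0)&(r[:,0]<x0+20)]
        if len(k)>10: print(x0,np.percentile(k[:,1],[1,10,90,99]).round(1),np.percentile(k[:,2],[50,98]).round(1))
E
```

```text
top0 -87 -19.5 [-19.20238332] xrange [-51.4  12. ] 99.6
top0 2 -20.0 [-19.44397104] xrange [-51.6  11.5] 99.7
top0 92 -20.0 [-19.25846284] xrange [-51.7  11.3] 99.2
rack y [(-215, 0), (-211, 0), (-207, 0), (-203, 0), (-199, 0), (-195, 0), (-191, 0), (-187, 52), (-183, 212), (-179, 242), (-175, 214), (-171, 224), (-167, 206), (-163, 215), (-159, 227), (-155, 235), (-151, 213), (-147, 194), (-143, 269), (-139, 237), (-135, 98), (-131, 81), (-127, 54), (-123, 12), (-119, 0), (-115, 0)]
500 [-185.8 -182.8 -144.  -141.9] [101.3 113.2]
520 [-184.7 -181.6 -141.9 -140.8] [110.9 118.8]
540 [-184.5 -180.6 -141.3 -140.1] [108.7 117.1]
560 [-183.3 -180.3 -140.2 -139.3] [107.5 121.9]
580 [-181.7 -178.5 -139.3 -138.3] [122.4 130.3]
600 [-181.6 -178.  -138.1 -137.6] [122.5 130. ]
620 [-180.6 -177.8 -137.4 -136.6] [115.4 132.4]
640 [-179.1 -175.7 -136.4 -135.8] [132.1 142.3]
660 [-178.6 -175.1 -135.5 -134.9] [135.9 143.7]
680 [-177.8 -174.7 -134.6 -133.6] [128.2 139.7]
sc0 -87 -16.0 [-17.33762189] xrange [-47.5  16. ] 99.8
sc0 2 -16.0 [-17.24948341] xrange [-47.5  15.6] 99.8
sc0 92 -16.5 [-17.40036669] xrange [-47.2  16.1] 99.7
rack y [(-215, 0), (-211, 0), (-207, 0), (-203, 0), (-199, 0), (-195, 0), (-191, 10), (-187, 304), (-183, 519), (-179, 236), (-175, 240), (-171, 307), (-167, 283), (-163, 273), (-159, 279), (-155, 276), (-151, 279), (-147, 319), (-143, 269), (-139, 152), (-135, 97), (-131, 88), (-127, 59), (-123, 0), (-119, 0), (-115, 0)]
500 [-187.4 -187.2 -146.3 -143.4] [101.5 111.4]
520 [-186.9 -186.2 -146.5 -142.9] [110.2 117.6]
540 [-186.1 -185.2 -145.7 -141.8] [108.3 117.3]
560 [-185.2 -184.5 -144.3 -141.7] [ 96.7 117. ]
580 [-184.4 -183.7 -143.9 -139.9] [121.9 129.9]
600 [-183.6 -183.  -143.  -139.3] [122.6 130.3]
620 [-182.5 -181.9 -141.8 -138.4] [111.5 124.9]
640 [-181.8 -181.3 -141.1 -138. ] [131.2 141.4]
660 [-181.1 -180.5 -140.9 -136.6] [136.  143.2]
680 [-180.  -179.3 -139.2 -136.1] [121.3 137.5]
```

```bash
python3 - <<'E'
from h import *
from scipy.optimize import least_squares
yaw=.045; R=np.array([[np.cos(yaw),np.sin(yaw)],[-np.sin(yaw),np.cos(yaw)]])
for n in ("top0","sc0"):
    P=np.load(n+".npy").reshape(-1,3); P=P[~np.isnan(P[:,0])]
    Q=P.copy(); Q[:,:2]=(P[:,:2]-[530,-164])@R.T
    m=(Q[:,2]>88)&(abs(Q[:,1])<24)&(Q[:,0]>-50)&(Q[:,0]<200); f=Q[m]
    best=None
    s=np.array([65*np.cos(.192),65*np.sin(.192)]) # spacing ~66 along slope
    s=66*np.array([np.cos(np.radians(11)),np.sin(np.radians(11))])
    for c in np.arange(-30,40,.5):
        d=np.min([np.hypot(f[:,0]-c-k*s[0],f[:,2]-85-k*s[1]) for k in range(3)],axis=0)
        e=np.minimum(np.minimum(abs(d-33),abs(d-27)),5).mean()
        if best is None or e<best[0]: best=(e,c)
    print(n,best)
    d=Q[(abs(Q[:,1])<26)&(Q[:,2]>85)&(Q[:,0]>-50)&(Q[:,0]<20)]; print(d[:,0].min().round(1),np.percentile(d[:,0],1),np.percentile(d[:,1],[.5,99.5]))
    # box rim
    m=(P[:,2]>46)&(P[:,2]<66)&(P[:,0]>380)&(P[:,0]<720)&(P[:,1]>-480)&(P[:,1]<-270); b=P[m]
    r=cv2.minAreaRect(b[:,:2].astype(np.float32)); print("box",r)
E
```

```text
top0 (np.float64(1.6585392943305914), np.float64(5.5))
-27.7 -26.50710154846777 [-20.96227697  22.96357845]
box ((542.3290405273438, -371.2452697753906), (138.36497497558594, 270.53851318359375), 88.99890899658203)
sc0 (np.float64(1.7705455603500457), np.float64(7.5))
-24.7 -23.778400120851856 [-22.8662723   21.39576876]
box ((544.726806640625, -372.1507568359375), (135.85940551757812, 271.5898742675781), 89.16133880615234)
```

```bash
cat >> h.py <<'E'
def go(x,y,zt,psi=None):
    """tool-frame delta (m, deg) from now to TCP (x,y,zt mm); rotation first"""
    s=env.state(); r=s["ee_rot"]; c=s["eef_pos"]; ps=r[2] if psi is None else psi
    d=np.array([x,y,zt])-c; X=np.array([np.cos(ps),np.sin(ps)]);Y=np.array([np.sin(ps),-np.cos(ps)])
    dy=-np.degrees((ps-r[2]+np.pi)%(2*np.pi)-np.pi)
    t=np.array([d[:2]@X,d[:2]@Y,-d[2]])/1000
    print("clock",round(s["clock"],2),"pos",c.round(1),"rot",r.round(4),"grip",round(s["grip_width"],3),"F",s["ft_force"].round(1))
    print("yaw",dy.round(2),"then slide",t.round(4),"n",np.linalg.norm(t).round(3))
E
python3 -m pendant '[{"hand":-1,"slide":[0,0,0],"yaw":-8.58},{"hand":-1,"slide":[0,0,0],"yaw":-8.58},{"hand":-1,"slide":[0,0,0],"yaw":-8.58},{"hand":-1,"slide":[0,0,0],"yaw":-8.58},{"hand":-1,"slide":[0,0,0],"yaw":-8.58},{"hand":-1,"slide":[0,0,0],"yaw":-8.58},{"hand":-1,"slide":[0,0,0],"yaw":-8.58},{"hand":-1,"slide":[0,0,0],"yaw":-8.58},{"hand":-1,"slide":[0,0,0],"yaw":0},{"hand":-1,"slide":[0,0,0],"yaw":0}]'
python3 -c "
from h import *
go(521,-11,215,.096+np.pi/2)"
```

```text
clock: 2.1
eef_pos: [237.2, -468.3, 303.9]
ee_rot: [3.142, 0.0, 1.663]
ft_force: [-1.0, 0.3, 0.5]
grip_width: 1.001
clock 2.1 pos [ 237.2 -468.3  303.9] rot [3.1416e+00 1.0000e-04 1.6627e+00] grip 1.001 F [-1.   0.3  0.5]
yaw -0.23 then slide [0.428  0.3263 0.0889] n 0.546
```

```bash
python3 -m pendant '[{"hand":-1,"slide":[0.030,0.023,0],"yaw":-0.23},{"hand":-1,"slide":[0.030,0.023,0],"yaw":0},{"hand":-1,"slide":[0.030,0.023,0],"yaw":0},{"hand":-1,"slide":[0.030,0.023,0],"yaw":0},{"hand":-1,"slide":[0.030,0.023,0],"yaw":0},{"hand":-1,"slide":[0.030,0.023,0],"yaw":0},{"hand":-1,"slide":[0.030,0.023,0],"yaw":0},{"hand":-1,"slide":[0.030,0.023,0],"yaw":0},{"hand":-1,"slide":[0.030,0.023,0],"yaw":0},{"hand":-1,"slide":[0.030,0.023,0],"yaw":0},{"hand":-1,"slide":[0.030,0.023,0],"yaw":0},{"hand":-1,"slide":[0.030,0.023,0],"yaw":0},{"hand":-1,"slide":[0.030,0.023,0],"yaw":0},{"hand":-1,"slide":[0.030,0.023,0.02],"yaw":0},{"hand":-1,"slide":[0,0,0.03],"yaw":0},{"hand":-1,"slide":[0,0,0.03],"yaw":0},{"hand":-1,"slide":[0,0,0],"yaw":0}]'
python3 - <<'E'
from h import *
go(521,-11,215,.096+np.pi/2)
for n in ("scene","top"):
    p=env.snapshot(n); cv2.imwrite(f"pics/{n}1.png",cv2.resize(p["frame"],(800,600)))
    print([proj(p,X).round(0)*1.5625 for X in ((521,-11,106),)])
E
```

```text
clock: 3.8
eef_pos: [514.2, -17.9, 219.4]
ee_rot: [-3.133, -0.002, 1.668]
ft_force: [0.0, 0.4, -0.9]
grip_width: 0.999
clock 3.8 pos [514.2 -17.9 219.4] rot [-3.1333e+00 -1.6000e-03  1.6685e+00] grip 0.999 F [ 0.   0.4 -0.9]
yaw 0.1 then slide [0.0062 0.0075 0.0044] n 0.011
[array([401.5625, 284.375 ])]
[array([407.8125, 275.    ])]
```

View pics/scene1.png

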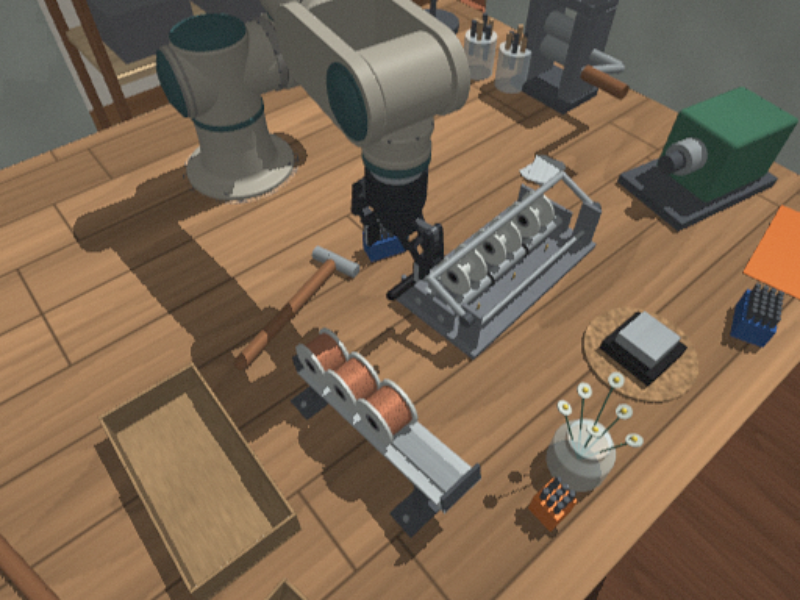

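```bash
python3 - <<'E'
from h import *
go(521,-11,160,.096+np.pi/2)
p=env.snapshot("scene"); f=p["frame"]; cv2.imwrite("pics/s2.png",cv2.resize(f[100:260,200:420],(800,582),interpolation=cv2.INTER_CUBIC))
E
```

```text
clock 3.9 pos [515.9 -18.5 224.5] rot [-3.1414  0.      1.6688] grip 0.996 F [-0.5  0.7  1.1]
yaw 0.12 then slide [0.007  0.0058 0.0645] n 0.065
```

View pics/s2.png

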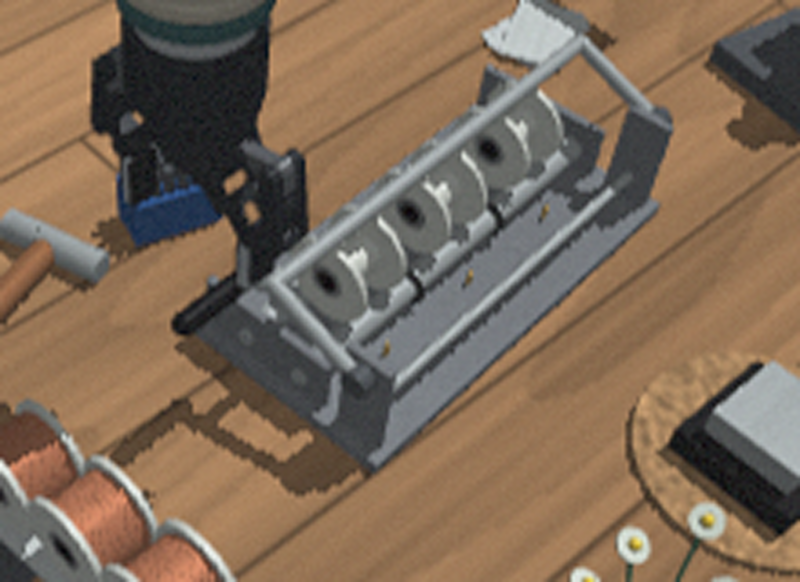

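The picture shows the open gripper above the handle, with a finger on each side of it in x. I'll lower it and grip.

```bash
python3 -m pendant '[{"hand":-1,"slide":[0.005,0.006,0],"yaw":0},{"hand":-1,"slide":[0,0,0.02],"yaw":0},{"hand":-1,"slide":[0,0,0.02],"yaw":0},{"hand":-1,"slide":[0,0,0.02],"yaw":0},{"hand":-1,"slide":[0,0,0.005],"yaw":0},{"hand":-1,"slide":[0,0,0],"yaw":0},{"hand":-1,"slide":[0,0,0],"yaw":0}]'
python3 - <<'E'
from h import *
go(521,-11,160,.096+np.pi/2)
p=env.snapshot("scene"); f=p["frame"]; cv2.imwrite("pics/s3.png",cv2.resize(f[100:260,200:420],(800,582),interpolation=cv2.INTER_CUBIC))
E
```

```text
clock: 4.65
eef_pos: [522.1, -12.8, 160.6]
ee_rot: [3.139, 0.001, 1.671]
ft_force: [0.3, -1.3, 0.7]
grip_width: 1.003
clock 4.65 pos [522.1 -12.8 160.6] rot [3.1390e+00 6.0000e-04 1.6706e+00] grip 1.003 F [ 0.3 -1.3  0.7]
yaw 0.22 then slide [ 0.0019 -0.0009  0.0006] n 0.002
```

View pics/s3.png

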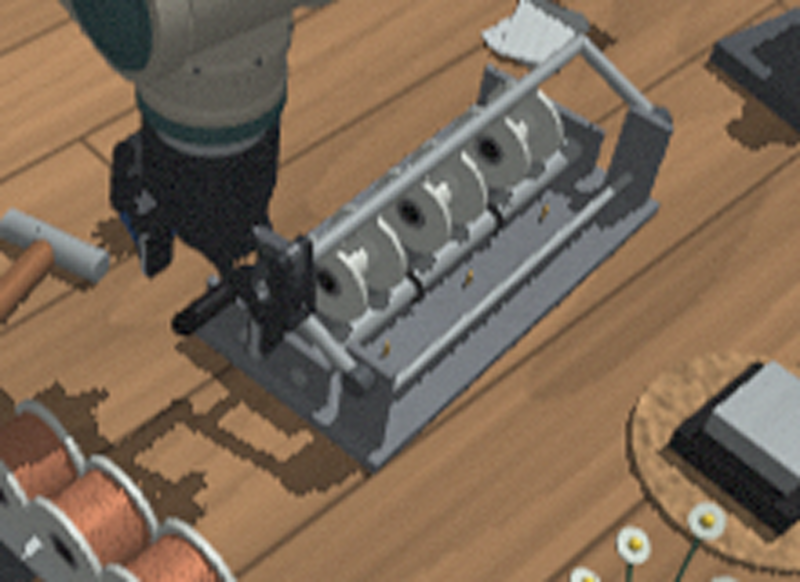

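The handle lies between the fingers, so I'll shift a few mm outward and close.

```bash
python3 -m pendant '[{"hand":-1,"slide":[-0.004,0,0],"yaw":0},{"hand":0,"slide":[0,0,0],"yaw":0},{"hand":1,"slide":[0,0,0],"yaw":0},{"hand":1,"slide":[0,0,0],"yaw":0},{"hand":1,"slide":[0,0,0],"yaw":0},{"hand":1,"slide":[0,0,0],"yaw":0},{"hand":1,"slide":[0,0,0],"yaw":0},{"hand":1,"slide":[0,0,0],"yaw":0},{"hand":1,"slide":[0,0,0],"yaw":0},{"hand":1,"slide":[0,0,0],"yaw":0}]'
python3 - <<'E'
from h import *
go(521,-11,160,.096+np.pi/2)
s=env.state(); c=s["eef_pos"]
# arc: hinge at handle + payoff(95*..)
th0=.05; r=97
a0=np.pi-np.arctan2(20,95)
hx=-r*np.cos(a0-th0); hz=-r*np.sin(a0-th0)
L=None
for th in np.linspace(th0,1.65,17):
    p=np.array([r*np.cos(a0-th)+hx, r*np.sin(a0-th)+hz])
    if L is not None: print(round(th,2),"tool y",(p-L)[0].round(1),"tool z",-(p-L)[1].round(1))
    L=p
E
```

```text
clock: 5.7
eef_pos: [521.9, -16.8, 158.9]
ee_rot: [3.141, 0.0, 1.671]
ft_force: [4.1, 0.9, -1.9]
grip_width: 0.162
clock 5.7 pos [521.9 -16.8 158.9] rot [3.141  0.     1.6709] grip 0.162 F [ 4.1  0.9 -1.9]
yaw 0.23 then slide [ 0.0058 -0.0003 -0.0011] n 0.006
0.15 tool y 2.9 tool z -9.2
0.25 tool y 3.8 tool z -8.9
0.35 tool y 4.7 tool z -8.5
0.45 tool y 5.5 tool z -8.0
0.55 tool y 6.3 tool z -7.4
0.65 tool y 7.0 tool z -6.7
0.75 tool y 7.6 tool z -6.0
0.85 tool y 8.2 tool z -5.2
0.95 tool y 8.7 tool z -4.3
1.05 tool y 9.1 tool z -3.4
1.15 tool y 9.4 tool z -2.5
1.25 tool y 9.6 tool z -1.6
1.35 tool y 9.7 tool z -0.6
1.45 tool y 9.7 tool z 0.4
1.55 tool y 9.6 tool z 1.3
1.65 tool y 9.4 tool z 2.3
```

```bash
python3 -m pendant '[{"hand":1,"slide":[0,0.003,-0.009],"yaw":0},{"hand":1,"slide":[0,0.004,-0.009],"yaw":0},{"hand":1,"slide":[0,0.005,-0.0085],"yaw":0},{"hand":1,"slide":[0,0.0055,-0.008],"yaw":0},{"hand":1,"slide":[0,0.006,-0.0075],"yaw":0},{"hand":1,"slide":[0,0.007,-0.007],"yaw":0},{"hand":1,"slide":[0,0,0],"yaw":0}]'
python3 -m pendant '[{"hand":1,"slide":[0,0.0075,-0.006],"yaw":0},{"hand":1,"slide":[0,0.008,-0.005],"yaw":0},{"hand":1,"slide":[0,0.0085,-0.0045],"yaw":0},{"hand":1,"slide":[0,0.009,-0.0035],"yaw":0},{"hand":1,"slide":[0,0.0095,-0.0025],"yaw":0},{"hand":1,"slide":[0,0.0095,-0.0015],"yaw":0},{"hand":1,"slide":[0,0,0],"yaw":0}]'
python3 - <<'E'
from h import *
go(521,-11,160)
p=env.snapshot("scene"); f=p["frame"]; cv2.imwrite("pics/s4.png",cv2.resize(f[100:260,200:420],(800,582),interpolation=cv2.INTER_CUBIC))
E
```

```text
clock: 6.4
eef_pos: [550.1, -14.1, 210.1]
ee_rot: [-3.133, 0.0, 1.67]
ft_force: [-21.3, -0.5, 16.5]
grip_width: 0.158
clock: 7.1
eef_pos: [605.1, -8.7, 235.8]
ee_rot: [3.136, 0.001, 1.671]
ft_force: [-3.0, -0.4, 13.7]
grip_width: 0.165
clock 7.1 pos [605.1  -8.7 235.8] rot [3.1362e+00 1.5000e-03 1.6706e+00] grip 0.165 F [-3.  -0.4 13.7]
yaw -0.0 then slide [ 0.0061 -0.0839  0.0758] n 0.113
```

View pics/s4.png

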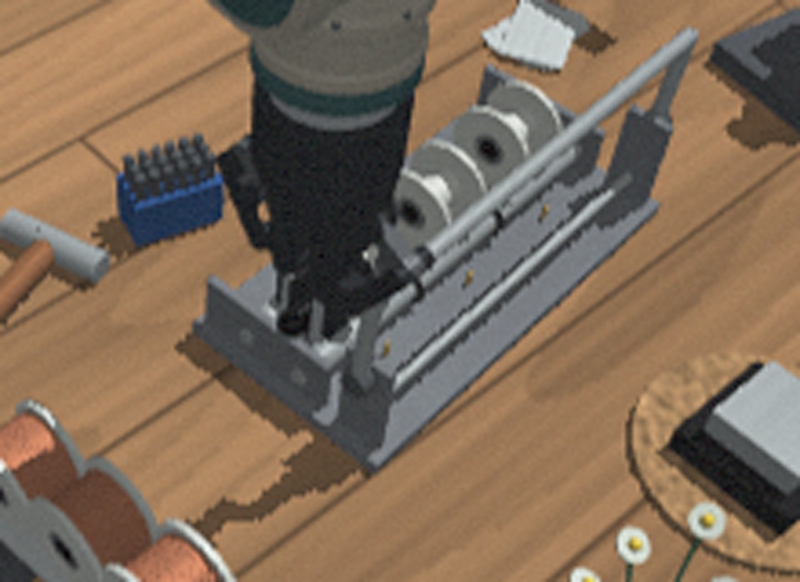

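```bash
python3 -m pendant '[{"hand":1,"slide":[0,0.0095,-0.0015],"yaw":0},{"hand":1,"slide":[0,0.0095,0],"yaw":0},{"hand":1,"slide":[0,0.0095,0.001],"yaw":0},{"hand":1,"slide":[0,0.0095,0.002],"yaw":0},{"hand":1,"slide":[0,0,0],"yaw":0}]'
python3 - <<'E'
from h import *
go(521,-11,160)
p=env.snapshot("top"); f=p["frame"]; cv2.imwrite("pics/t4.png",cv2.resize(f[100:260,60:280],(800,582),interpolation=cv2.INTER_CUBIC))
E
```

```text
clock: 7.65
eef_pos: [642.7, -5.0, 232.6]
ee_rot: [3.138, 0.001, 1.671]
ft_force: [0.1, -0.9, 7.6]
grip_width: 0.161
clock 7.65 pos [642.7  -5.  232.6] rot [3.1379e+00 1.3000e-03 1.6706e+00] grip 0.161 F [ 0.1 -0.9  7.6]
yaw -0.0 then slide [ 0.0062 -0.1217  0.0726] n 0.142
```

View pics/t4.png

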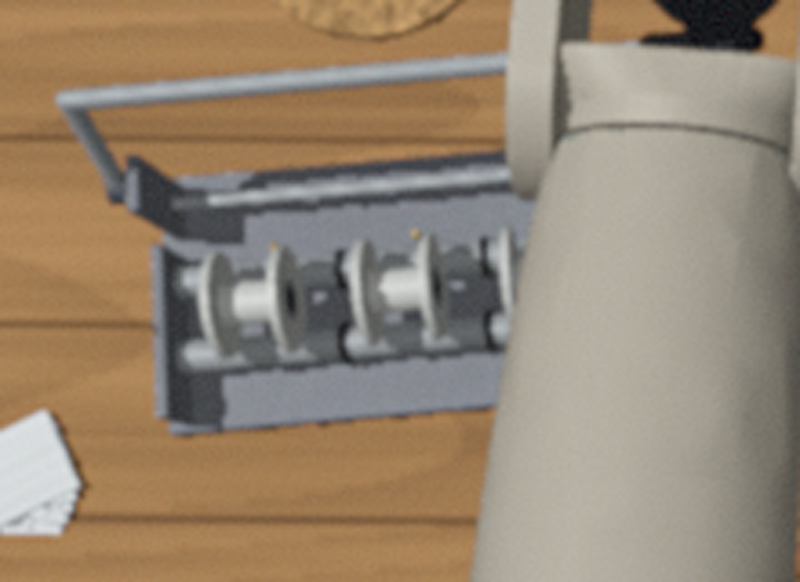

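The bar is up (about 1.66 rad by the arc geometry), so I'll release it and retreat upward.

```bash
python3 -m pendant '[{"hand":0,"slide":[0,0,0],"yaw":0},{"hand":0,"slide":[0,0,0],"yaw":0},{"hand":0,"slide":[0,0,0],"yaw":0},{"hand":0,"slide":[0,0,0],"yaw":0},{"hand":0,"slide":[0,0,-0.02],"yaw":0},{"hand":0,"slide":[0,0,-0.03],"yaw":0},{"hand":0,"slide":[0,0,-0.03],"yaw":0},{"hand":0,"slide":[0,0,-0.03],"yaw":0},{"hand":0,"slide":[0,-0.03,-0.02],"yaw":0},{"hand":0,"slide":[0,-0.03,0],"yaw":0},{"hand":-0.4,"slide":[0,0,0],"yaw":8.58},{"hand":-0.4,"slide":[0,0,0],"yaw":8.58},{"hand":-0.4,"slide":[0,0,0],"yaw":8.58},{"hand":-0.4,"slide":[0,0,0],"yaw":8.58},{"hand":-0.4,"slide":[0,0,0],"yaw":8.58},{"hand":-0.4,"slide":[0,0,0],"yaw":8.58},{"hand":-0.4,"slide":[0,0,0],"yaw":8.58},{"hand":-0.4,"slide":[0,0,0],"yaw":8.58},{"hand":-0.4,"slide":[0,0,0],"yaw":8.58},{"hand":-0.4,"slide":[0,0,0],"yaw":8.58}]'
python3 -m pendant '[{"hand":-0.4,"slide":[0,0,0],"yaw":4.4},{"hand":-0.4,"slide":[0,0,0],"yaw":0}]'
cat >> h.py <<'E'
PO=np.array([522.,189.3]); PY=.096
def pay(x,y): return PO+np.array([x*np.cos(PY)-y*np.sin(PY), x*np.sin(PY)+y*np.cos(PY)])
E
python3 - <<'E'
from h import *
for y in (-88,1,91): print(pay(0,y))
go(*pay(0,-88),250,PY)
p=env.snapshot("top"); f=p["frame"]; cv2.imwrite("pics/t5.png",cv2.resize(f[100:260,60:280],(800,582),interpolation=cv2.INTER_CUBIC))
print(find(p,"empty_1"),find(p,"holddown"),find(p,"handle"))
E
```

```text
clock: 9.7
eef_pos: [581.8, -10.7, 359.3]
ee_rot: [-3.142, 0.0, 0.167]
ft_force: [0.1, -0.4, -0.7]
grip_width: 0.7
clock: 9.9
eef_pos: [581.8, -10.7, 359.3]
ee_rot: [3.142, 0.0, 0.096]
ft_force: [0.4, 0.2, -0.4]
grip_width: 0.7
[530.43502985 101.70519267]
[521.90414739 190.29539554]
[513.27741231 279.88099394]
clock 9.9 pos [581.8 -10.7 359.3] rot [3.1416e+00 3.0000e-04 9.6100e-02] grip 0.7 F [ 0.4  0.2 -0.4]
yaw 0.0 then slide [-0.0404 -0.1168  0.1093] n 0.165
[(0.94, [508, 281, 82]), (0.75, [517, 191, 77]), (0.62, [714, -145, 87])] [(0.97, [621, 272, 160]), (0.71, [533, -160, 108])] [(0.74, [616, 273, 160]), (0.41, [390, -158, 22])]
```

View pics/t5.png

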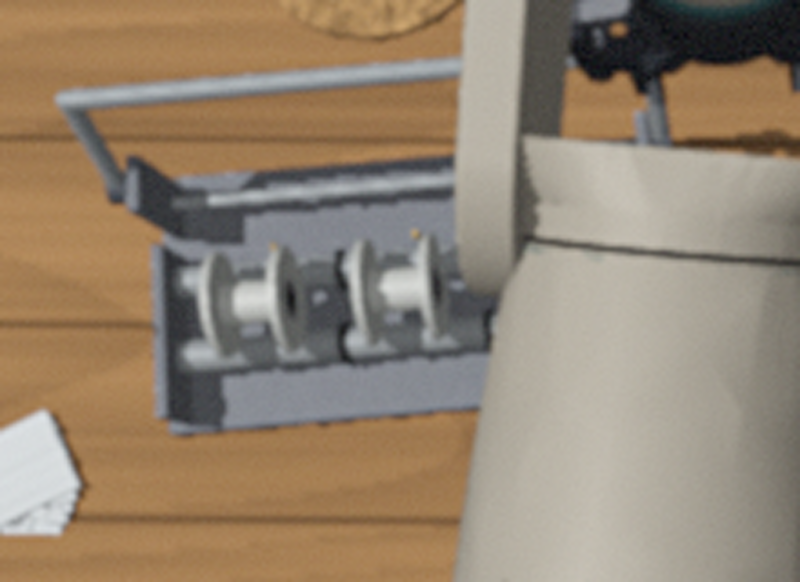

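The bar stands clear at top-view crop (60–480, 85), so I'll pick up the empty in bay 1.

```bash
python3 -m pendant '[{"hand":-0.4,"slide":[-0.0135,-0.039,0],"yaw":0},{"hand":-0.4,"slide":[-0.0135,-0.039,0],"yaw":0},{"hand":-0.4,"slide":[-0.0135,-0.039,0],"yaw":0},{"hand":-0.4,"slide":[0,0,0.04],"yaw":0},{"hand":-0.4,"slide":[0,0,0.04],"yaw":0},{"hand":-0.4,"slide":[0,0,0.04],"yaw":0},{"hand":-0.4,"slide":[0,0,0.04],"yaw":0},{"hand":-0.4,"slide":[0,0,0],"yaw":0},{"hand":-0.4,"slide":[0,0,0],"yaw":0}]'
python3 - <<'E'
from h import *
go(*pay(0,-88),128,PY)
p=env.snapshot("scene"); f=p["frame"]; cv2.imwrite("pics/s6.png",cv2.resize(f[100:260,200:420],(800,582),interpolation=cv2.INTER_CUBIC))
E
```

```text
clock: 11.0
eef_pos: [530.5, 101.8, 200.3]
ee_rot: [3.141, 0.0, 0.097]
ft_force: [-0.8, -0.1, 1.7]
grip_width: 0.702
clock 11.0 pos [530.5 101.8 200.3] rot [3.1415e+00 1.0000e-04 9.7100e-02] grip 0.702 F [-0.8 -0.1  1.7]
yaw 0.06 then slide [-0.      0.0001  0.0723] n 0.072
```

View pics/s6.png

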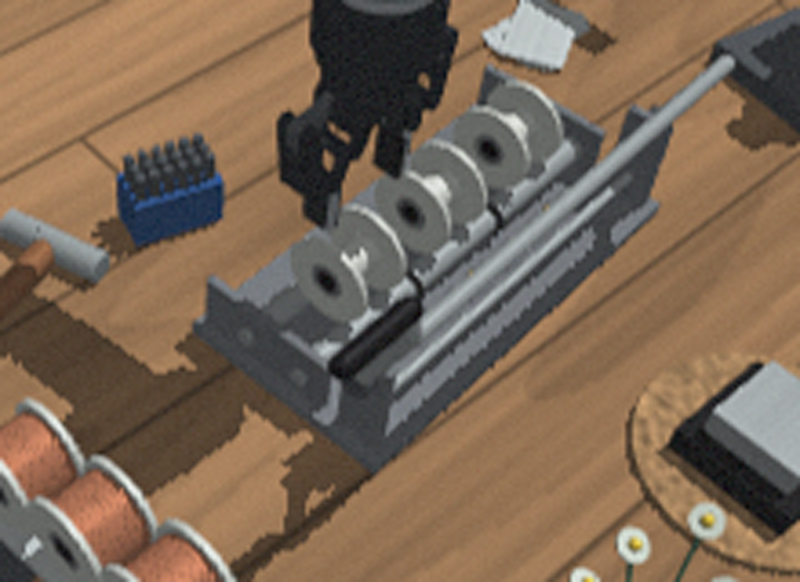

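The fingers straddle the bay-1 empty, so I'll lower, grip and lift.

```bash
python3 -m pendant '[{"hand":-0.4,"slide":[0,0,0.025],"yaw":0},{"hand":-0.4,"slide":[0,0,0.025],"yaw":0},{"hand":-0.4,"slide":[0,0,0.022],"yaw":0},{"hand":-0.4,"slide":[0,0,0],"yaw":0},{"hand":1,"slide":[0,0,0],"yaw":0},{"hand":1,"slide":[0,0,0],"yaw":0},{"hand":1,"slide":[0,0,0],"yaw":0},{"hand":1,"slide":[0,0,0],"yaw":0},{"hand":1,"slide":[0,0,0],"yaw":0},{"hand":1,"slide":[0,0,0],"yaw":0}]'
python3 -m pendant '[{"hand":1,"slide":[0,0,-0.02],"yaw":0},{"hand":1,"slide":[0,0,-0.04],"yaw":0},{"hand":1,"slide":[0,0,-0.04],"yaw":0},{"hand":1,"slide":[0,0,-0.04],"yaw":0},{"hand":1,"slide":[0,0,0],"yaw":0}]'
cat >> h.py <<'E'
BO=np.array([543.5,-371.7]); BY=-.016
def bx(x): return BO+x*np.array([np.cos(BY),np.sin(BY)])
E
python3 - <<'E'
from h import *
go(*bx(80),180,BY)
E
```

```text
clock: 12.05
eef_pos: [531.6, 102.0, 130.2]
ee_rot: [-3.142, -0.005, 0.097]
ft_force: [-1.8, 0.1, 6.3]
grip_width: 0.51
clock: 12.55
eef_pos: [532.1, 102.0, 275.5]
ee_rot: [-3.141, -0.013, 0.097]
ft_force: [-0.2, -0.4, -0.1]
grip_width: 0.511
clock 12.55 pos [532.1 102.  275.5] rot [-3.1414 -0.0134  0.0965] grip 0.511 F [-0.2 -0.4 -0.1]
yaw 6.45 then slide [0.099  0.4735 0.0955] n 0.493
```

```bash
python3 -m pendant '[{"hand":1,"slide":[0,0,0],"yaw":6.45},{"hand":1,"slide":[0.0082,0.0395,0],"yaw":0},{"hand":1,"slide":[0.0082,0.0395,0],"yaw":0},{"hand":1,"slide":[0.0082,0.0395,0],"yaw":0},{"hand":1,"slide":[0.0082,0.0395,0],"yaw":0},{"hand":1,"slide":[0.0082,0.0395,0],"yaw":0},{"hand":1,"slide":[0.0082,0.0395,0],"yaw":0},{"hand":1,"slide":[0.0082,0.0395,0],"yaw":0},{"hand":1,"slide":[0.0082,0.0395,0],"yaw":0},{"hand":1,"slide":[0.0082,0.0395,0],"yaw":0},{"hand":1,"slide":[0.0082,0.0395,0],"yaw":0},{"hand":1,"slide":[0.0082,0.0395,0],"yaw":0},{"hand":1,"slide":[0.0082,0.0395,0],"yaw":0},{"hand":1,"slide":[0,0,0],"yaw":0},{"hand":1,"slide":[0,0,0],"yaw":0}]'
cat >> h.py <<'E'
def box():
    for n in ("top","scene"):
        p=env.snapshot(n); X=cloud(p); P=X.reshape(-1,3); P=P[~np.isnan(P[:,0])]
        m=(P[:,2]>49)&(P[:,2]<60)&(P[:,0]>360)&(P[:,0]<740)&(P[:,1]>-500)&(P[:,1]<-225); b=P[m]
        print("box",n,len(b),cv2.minAreaRect(b[:,:2].astype(np.float32)))
        cv2.imwrite(f"pics/box_{n}_{env.state()['clock']:.0f}.png",cv2.resize(p["frame"],(800,600)))
E
python3 - <<'E'
from h import *
go(*bx(80),95,BY); box()
E
ls pics
```

```text
clock: 14.05
eef_pos: [620.9, -374.5, 266.2]
ee_rot: [-3.141, 0.001, -0.017]
ft_force: [0.5, 0.6, -0.2]
grip_width: 0.509
clock 14.05 pos [ 620.9 -374.5  266.2] rot [-3.1406e+00  1.1000e-03 -1.7300e-02] grip 0.509 F [ 0.5  0.6 -0.2]
yaw -0.08 then slide [ 0.0026 -0.0016  0.1712] n 0.171
box top 293 ((638.2105102539062, -330.35833740234375), (78.48148345947266, 266.1053771972656), 61.86240005493164)
box scene 721 ((574.6162109375, -372.5502624511719), (136.11915588378906, 329.36627197265625), 89.21504974365234)
box_scene_14.png
box_top_14.png
hs.png
ht.png
s2.png
s3.png
s4.png
s6.png
scene0.png
scene1.png
t4.png
t5.png
top0.png
top1.png
```

View pics/box_scene_14.png

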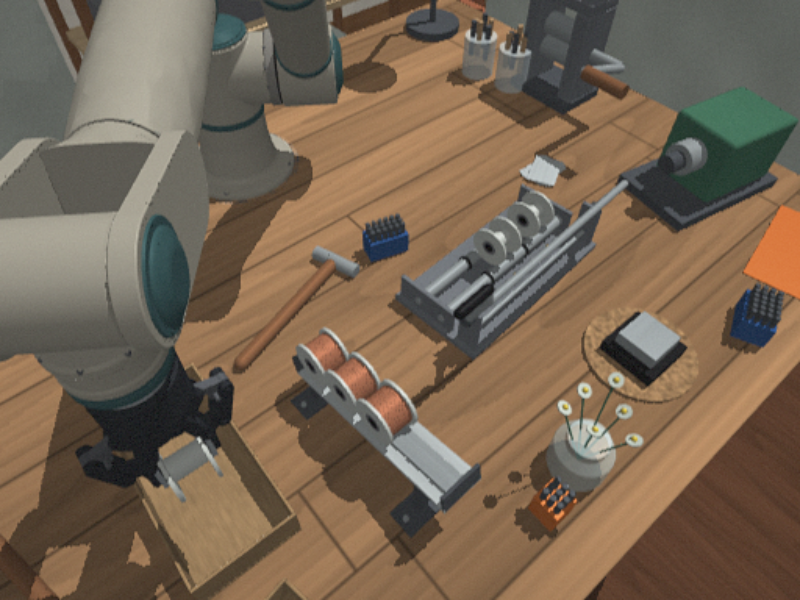

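The spool is held over the box, and the box hasn't moved (far corner still at (297,520)). I'll lower it to about 1 mm above the floor and release.

```bash
python3 -m pendant '[{"hand":1,"slide":[0.0026,-0.0016,0.03],"yaw":0},{"hand":1,"slide":[0,0,0.04],"yaw":0},{"hand":1,"slide":[0,0,0.04],"yaw":0},{"hand":1,"slide":[0,0,0.03],"yaw":0},{"hand":1,"slide":[0,0,0.024],"yaw":0},{"hand":1,"slide":[0,0,0],"yaw":0},{"hand":1,"slide":[0,0,0],"yaw":0}]'
python3 -m pendant '[{"hand":0.2,"slide":[0,0,0],"yaw":0},{"hand":-0.3,"slide":[0,0,0],"yaw":0},{"hand":-0.3,"slide":[0,0,0],"yaw":0},{"hand":-0.3,"slide":[0,0,0],"yaw":0},{"hand":-0.4,"slide":[0,0,-0.02],"yaw":0},{"hand":-0.4,"slide":[0,0,-0.04],"yaw":0},{"hand":-0.4,"slide":[0,0,-0.04],"yaw":0},{"hand":-0.4,"slide":[0,0,-0.04],"yaw":0},{"hand":-0.4,"slide":[0,0,-0.03],"yaw":0}]'
python3 - <<'E'
from h import *
go(*pay(0,1),275,PY)
p=env.snapshot("scene"); cv2.imwrite("pics/s7.png",cv2.resize(p["frame"][200:384,40:260],(800,669))[:600])
E
```

```text
clock: 14.85
eef_pos: [624.1, -371.0, 104.5]
ee_rot: [3.141, -0.001, -0.014]
ft_force: [0.4, -0.1, -0.1]
grip_width: 0.511
clock: 15.75
eef_pos: [623.7, -372.3, 277.2]
ee_rot: [3.14, -0.003, -0.016]
ft_force: [0.1, -0.2, 0.4]
grip_width: 0.697
clock 15.75 pos [ 623.7 -372.3  277.2] rot [ 3.1396e+00 -3.1000e-03 -1.6200e-02] grip 0.697 F [ 0.1 -0.2  0.4]
yaw -6.43 then slide [-0.0474 -0.5697  0.0022] n 0.572
```

View pics/s7.png

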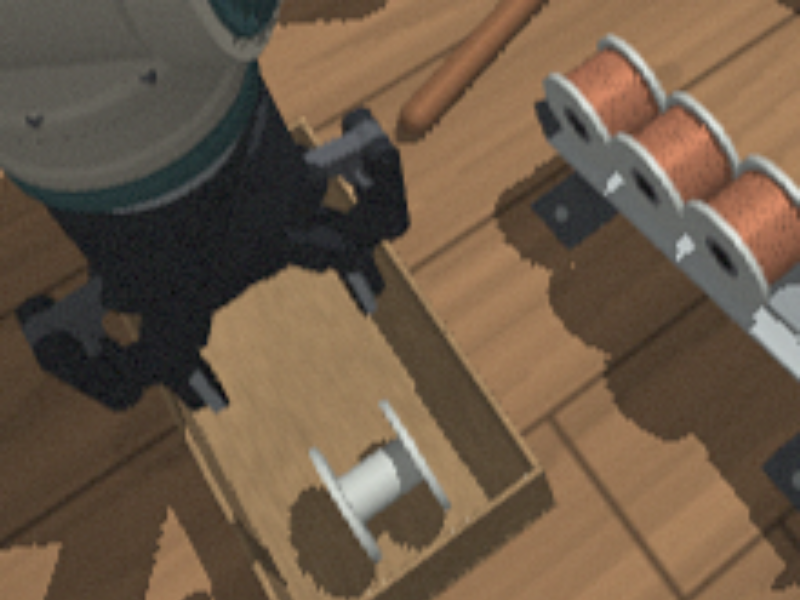

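The first empty lies in the box (crop (385,480)). Next is the bay-2 empty.

```bash
python3 -m pendant '[{"hand":-0.4,"slide":[0,0,0],"yaw":-6.43},{"hand":-0.4,"slide":[-0.0034,-0.0407,0],"yaw":0},{"hand":-0.4,"slide":[-0.0034,-0.0407,0],"yaw":0},{"hand":-0.4,"slide":[-0.0034,-0.0407,0],"yaw":0},{"hand":-0.4,"slide":[-0.0034,-0.0407,0],"yaw":0},{"hand":-0.4,"slide":[-0.0034,-0.0407,0],"yaw":0},{"hand":-0.4,"slide":[-0.0034,-0.0407,0],"yaw":0},{"hand":-0.4,"slide":[-0.0034,-0.0407,0],"yaw":0},{"hand":-0.4,"slide":[-0.0034,-0.0407,0],"yaw":0},{"hand":-0.4,"slide":[-0.0034,-0.0407,0],"yaw":0},{"hand":-0.4,"slide":[-0.0034,-0.0407,0],"yaw":0},{"hand":-0.4,"slide":[-0.0034,-0.0407,0],"yaw":0},{"hand":-0.4,"slide":[-0.0034,-0.0407,0],"yaw":0},{"hand":-0.4,"slide":[-0.0034,-0.0407,0],"yaw":0},{"hand":-0.4,"slide":[-0.0034,-0.0407,0],"yaw":0},{"hand":-0.4,"slide":[0,0,0],"yaw":0},{"hand":-0.4,"slide":[0,0,0],"yaw":0}]'
python3 - <<'E'
from h import *
go(*pay(0,1),129,PY)
E
```

```text
clock: 17.5
eef_pos: [521.4, 191.0, 273.3]
ee_rot: [3.141, -0.0, 0.098]
ft_force: [0.4, -1.0, 0.2]
grip_width: 0.701
clock 17.5 pos [521.4 191.  273.3] rot [ 3.1412e+00 -1.0000e-04  9.7900e-02] grip 0.701 F [ 0.4 -1.   0.2]
yaw 0.11 then slide [0.0005 0.0008 0.1443] n 0.144
```

```bash
python3 -m pendant '[{"hand":-0.4,"slide":[0,0,0.04],"yaw":0.1},{"hand":-0.4,"slide":[0,0,0.04],"yaw":0},{"hand":-0.4,"slide":[0,0,0.03],"yaw":0},{"hand":-0.4,"slide":[0,0,0.02],"yaw":0},{"hand":-0.4,"slide":[0,0,0.014],"yaw":0},{"hand":-0.4,"slide":[0,0,0],"yaw":0},{"hand":1,"slide":[0,0,0],"yaw":0},{"hand":1,"slide":[0,0,0],"yaw":0},{"hand":1,"slide":[0,0,0],"yaw":0},{"hand":1,"slide":[0,0,0],"yaw":0},{"hand":1,"slide":[0,0,0],"yaw":0},{"hand":1,"slide":[0,0,0],"yaw":0}]'
python3 -m pendant '[{"hand":1,"slide":[0,0,-0.02],"yaw":0},{"hand":1,"slide":[0,0,-0.04],"yaw":0},{"hand":1,"slide":[0,0,-0.04],"yaw":0},{"hand":1,"slide":[0,0,-0.04],"yaw":0},{"hand":1,"slide":[0,0,0],"yaw":0}]'
python3 - <<'E'
from h import *
go(*bx(0),270,BY)
E
```

```text
clock: 18.7
eef_pos: [522.2, 190.5, 130.7]
ee_rot: [-3.142, -0.002, 0.094]
ft_force: [0.7, -0.9, 5.7]
grip_width: 0.51
clock: 19.2
eef_pos: [523.0, 191.0, 276.3]
ee_rot: [-3.139, -0.011, 0.095]
ft_force: [0.5, 0.5, 0.2]
grip_width: 0.508
clock 19.2 pos [523.  191.  276.3] rot [-3.1394 -0.011   0.0946] grip 0.508 F [0.5 0.5 0.2]
yaw 6.34 then slide [0.0295 0.5623 0.0063] n 0.563
```

```bash
python3 -m pendant '[{"hand":1,"slide":[0,0,0],"yaw":6.34},{"hand":1,"slide":[0.002,0.040,0],"yaw":0},{"hand":1,"slide":[0.002,0.040,0],"yaw":0},{"hand":1,"slide":[0.002,0.040,0],"yaw":0},{"hand":1,"slide":[0.002,0.040,0],"yaw":0},{"hand":1,"slide":[0.002,0.040,0],"yaw":0},{"hand":1,"slide":[0.002,0.040,0],"yaw":0},{"hand":1,"slide":[0.002,0.040,0],"yaw":0},{"hand":1,"slide":[0.002,0.040,0],"yaw":0},{"hand":1,"slide":[0.002,0.040,0],"yaw":0},{"hand":1,"slide":[0.002,0.040,0],"yaw":0},{"hand":1,"slide":[0.002,0.040,0],"yaw":0},{"hand":1,"slide":[0.002,0.040,0],"yaw":0},{"hand":1,"slide":[0.002,0.040,0],"yaw":0},{"hand":1,"slide":[0.002,0.040,0],"yaw":0},{"hand":1,"slide":[0,0,0],"yaw":0},{"hand":1,"slide":[0,0,0],"yaw":0}]'
python3 - <<'E'
from h import *
go(*bx(0),104,BY)
p=env.snapshot("scene"); cv2.imwrite("pics/s8.png",cv2.resize(p["frame"],(800,600)))
E
```

```text
clock: 20.9
eef_pos: [540.2, -370.4, 267.7]
ee_rot: [-3.14, 0.002, -0.018]
ft_force: [-0.6, -0.2, -0.6]
grip_width: 0.509
clock 20.9 pos [ 540.2 -370.4  267.7] rot [-3.1399e+00  1.7000e-03 -1.7500e-02] grip 0.509 F [-0.6 -0.2 -0.6]
yaw -0.09 then slide [0.0033 0.0012 0.1637] n 0.164
```

View pics/s8.png

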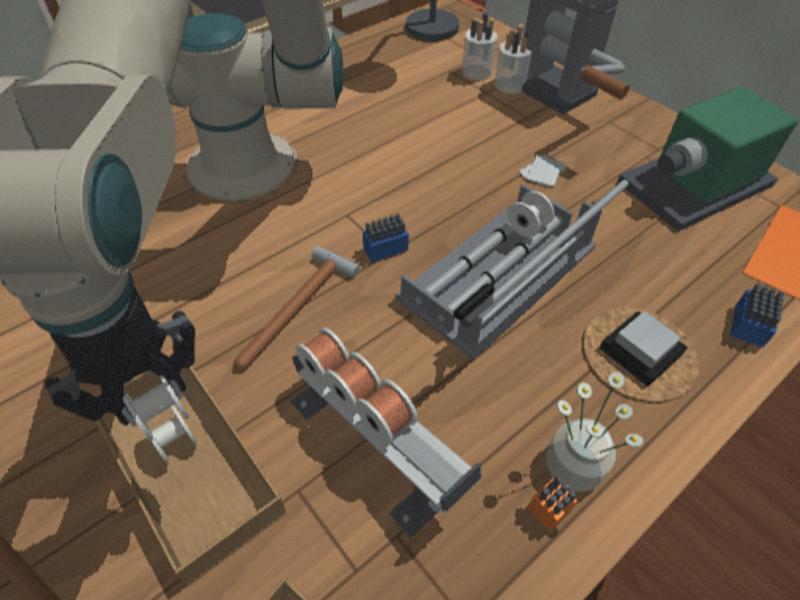

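The box has been knocked: its corner moved from (297,520) to (282,505), and the first empty rolled back towards the middle at (168,435). I'll re-measure.

```bash
cat >> h.py <<'E'
from scipy.optimize import minimize
def boxfit(x0=(530,-380,0)):
    out=[]
    for n in ("top","scene"):
        p=env.snapshot(n); P=cloud(p).reshape(-1,3); P=P[~np.isnan(P[:,0])]
        b=P[(P[:,2]>50)&(P[:,2]<58)&(P[:,0]>340)&(P[:,0]<740)&(P[:,1]>-520)&(P[:,1]<-230)]
        def sc(v):
            c,s=np.cos(v[2]),np.sin(v[2]); d=b[:,:2]-v[:2]; u=abs(d[:,0]*c+d[:,1]*s); w_=abs(-d[:,0]*s+d[:,1]*c)
            r=np.abs(np.maximum(u-133,w_-66)); return np.minimum(r,12).mean()
        best=min((minimize(sc,[x0[0]+a,x0[1]+bb,x0[2]+t],method="Nelder-Mead") for a in(-20,0,20) for bb in(-15,10) for t in(-.1,0,.1)),key=lambda r:r.fun)
        print("box",n,len(b),best.x.round(3),round(best.fun,2)); 
        c,s=np.cos(best.x[2]),np.sin(best.x[2])
        # things inside box above the floor
        q=P[(P[:,2]>15)&(P[:,2]<85)]; d=q[:,:2]-best.x[:2]; u=d[:,0]*c+d[:,1]*s; ww=-d[:,0]*s+d[:,1]*c
        k=(abs(u)<126)&(abs(ww)<59); 
        print("  inside",k.sum(),np.percentile(u[k],[1,50,99]).round(), np.percentile(ww[k],[1,50,99]).round()) if k.sum()>5 else None
        print("  empties",find(p,"empty_1")); out.append(best.x)
    return out
E
python3 - <<'E'
from h import *
boxfit()
p=env.snapshot("scene"); cv2.imwrite("pics/s9.png",cv2.resize(p["frame"][200:384,20:240],(800,669))[:600])
E
```

```text
box top 395 [ 5.12684e+02 -3.74036e+02 -1.40000e-02] 2.25
  inside 121 [-48. -28. -11.] [17. 21. 23.]
  empties [(0.78, [512, 281, 77]), (0.55, [484, -353, 40])]
box scene 835 [ 5.17077e+02 -3.75432e+02 -1.40000e-02] 1.77
  inside 332 [-58. -38. -15.] [-22.   1.  22.]
  empties [(0.9, [523, 260, 75]), (0.71, [476, -370, 48]), (0.68, [547, -373, 217])]
```

View pics/s9.png

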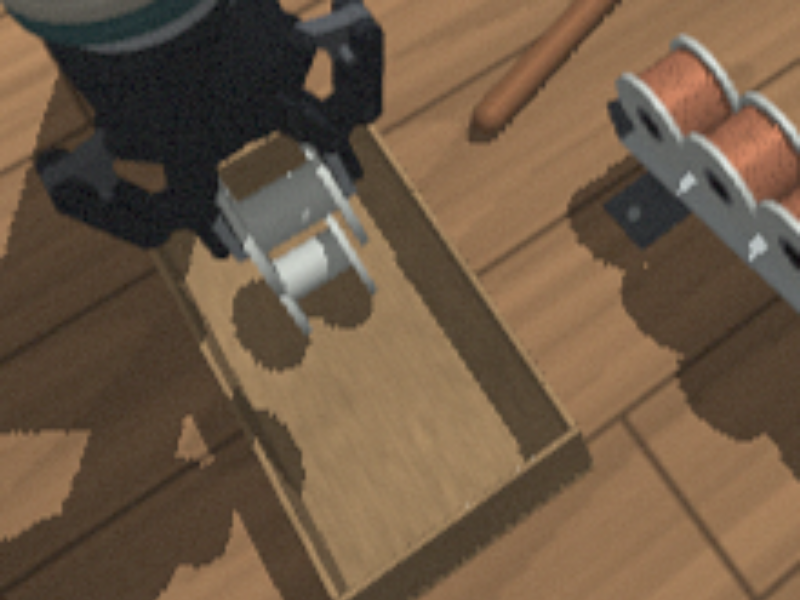

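```bash
python3 -m pendant '[{"hand":1,"slide":[0.009,0.005,0],"yaw":0},{"hand":1,"slide":[0,0,0.04],"yaw":0},{"hand":1,"slide":[0,0,0.04],"yaw":0},{"hand":1,"slide":[0,0,0.04],"yaw":0},{"hand":1,"slide":[0,0,0.03],"yaw":0},{"hand":1,"slide":[0,0,0.014],"yaw":0},{"hand":1,"slide":[0,0,0],"yaw":0},{"hand":1,"slide":[0,0,0],"yaw":0}]'
python3 - <<'E'
from h import *
go(505,-374.5,104,BY)
p=env.snapshot("scene"); cv2.imwrite("pics/s10.png",cv2.resize(p["frame"][200:384,20:240],(800,669))[:600])
E
```

```text
clock: 22.0
eef_pos: [550.0, -375.2, 106.8]
ee_rot: [3.14, -0.002, -0.016]
ft_force: [-0.4, -0.3, -0.3]
grip_width: 0.51
clock 22.0 pos [ 550.  -375.2  106.8] rot [ 3.1402e+00 -1.7000e-03 -1.5800e-02] grip 0.51 F [-0.4 -0.3 -0.3]
yaw 0.01 then slide [-0.045   0.      0.0028] n 0.045
```

View pics/s10.png

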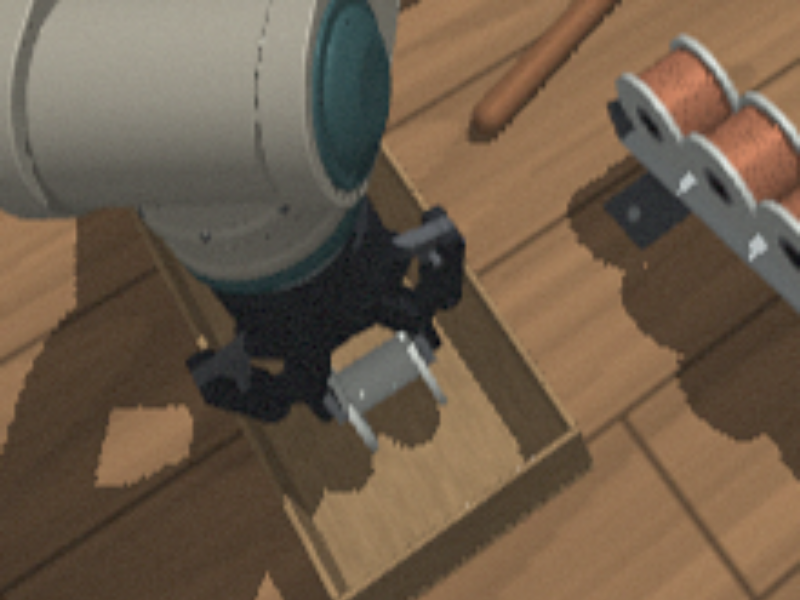

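```bash
python3 -m pendant '[{"hand":1,"slide":[0,0,0.003],"yaw":0},{"hand":1,"slide":[-0.005,0,0],"yaw":0},{"hand":1,"slide":[-0.005,0,0],"yaw":0},{"hand":1,"slide":[-0.005,0,0],"yaw":0},{"hand":1,"slide":[-0.005,0,0],"yaw":0},{"hand":1,"slide":[-0.005,0,0],"yaw":0},{"hand":1,"slide":[-0.005,0,0],"yaw":0},{"hand":1,"slide":[-0.005,0,0],"yaw":0},{"hand":1,"slide":[-0.005,0,0],"yaw":0},{"hand":1,"slide":[-0.005,0,0],"yaw":0},{"hand":1,"slide":[-0.005,0,0],"yaw":0},{"hand":1,"slide":[-0.002,0,0],"yaw":0},{"hand":1,"slide":[0,0,0],"yaw":0},{"hand":1,"slide":[0.01,0,0],"yaw":0},{"hand":1,"slide":[0.01,0,0],"yaw":0},{"hand":1,"slide":[0,0,0],"yaw":0},{"hand":1,"slide":[0,0,0],"yaw":0}]'
python3 -m pendant '[{"hand":0.2,"slide":[0,0,0],"yaw":0},{"hand":-0.2,"slide":[0,0,0],"yaw":0},{"hand":-0.3,"slide":[0,0,0],"yaw":0},{"hand":-0.3,"slide":[0,0,0],"yaw":0},{"hand":-0.4,"slide":[0,0,-0.02],"yaw":0},{"hand":-0.4,"slide":[0,0,-0.04],"yaw":0},{"hand":-0.4,"slide":[0,0,-0.04],"yaw":0},{"hand":-0.4,"slide":[0,0,-0.04],"yaw":0},{"hand":-0.4,"slide":[0,0,-0.03],"yaw":0}]'
python3 - <<'E'
from h import *
go(*pay(0,91),275,PY)
p=env.snapshot("scene"); cv2.imwrite("pics/s11.png",cv2.resize(p["frame"][200:384,20:240],(800,669))[:600])
E
```

```text
clock: 23.75
eef_pos: [517.9, -374.4, 102.2]
ee_rot: [-3.142, 0.0, -0.015]
ft_force: [0.1, -0.2, -1.3]
grip_width: 0.505
clock: 24.65
eef_pos: [517.5, -374.7, 275.9]
ee_rot: [3.139, -0.003, -0.016]
ft_force: [0.2, -0.7, -0.5]
grip_width: 0.7
clock 24.65 pos [ 517.5 -374.7  275.9] rot [ 3.1394e+00 -2.8000e-03 -1.6300e-02] grip 0.7 F [ 0.2 -0.7 -0.5]
yaw -6.43 then slide [ 0.0585 -0.652   0.0009] n 0.655
```

View pics/s11.png

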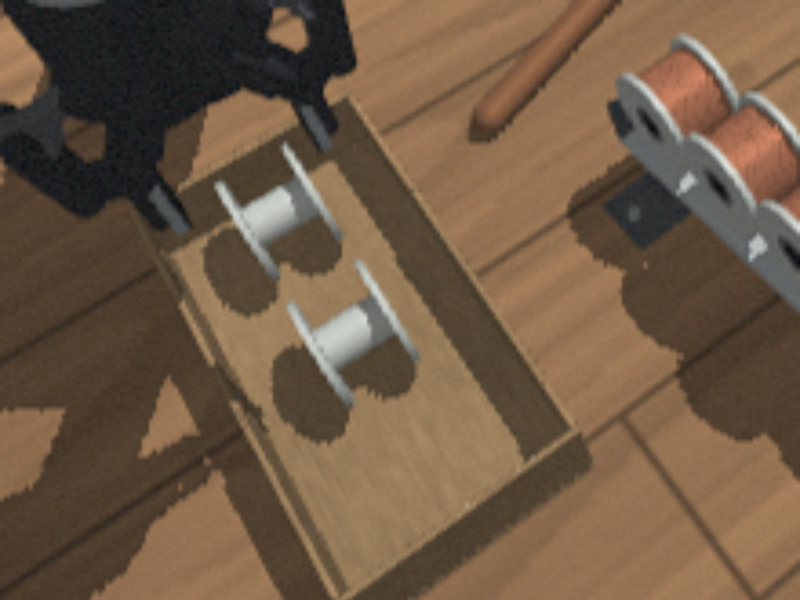

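Both empties now lie apart in the near half of the box, leaving the far slot free for the bay-3 empty.

```bash
python3 -m pendant '[{"hand":-0.4,"slide":[0,0,0],"yaw":-6.43},{"hand":-0.4,"slide":[0.00366,-0.04075,0],"yaw":0},{"hand":-0.4,"slide":[0.00366,-0.04075,0],"yaw":0},{"hand":-0.4,"slide":[0.00366,-0.04075,0],"yaw":0},{"hand":-0.4,"slide":[0.00366,-0.04075,0],"yaw":0},{"hand":-0.4,"slide":[0.00366,-0.04075,0],"yaw":0},{"hand":-0.4,"slide":[0.00366,-0.04075,0],"yaw":0},{"hand":-0.4,"slide":[0.00366,-0.04075,0],"yaw":0},{"hand":-0.4,"slide":[0.00366,-0.04075,0],"yaw":0},{"hand":-0.4,"slide":[0.00366,-0.04075,0],"yaw":0},{"hand":-0.4,"slide":[0.00366,-0.04075,0],"yaw":0},{"hand":-0.4,"slide":[0.00366,-0.04075,0],"yaw":0},{"hand":-0.4,"slide":[0.00366,-0.04075,0],"yaw":0},{"hand":-0.4,"slide":[0.00366,-0.04075,0],"yaw":0},{"hand":-0.4,"slide":[0.00366,-0.04075,0],"yaw":0},{"hand":-0.4,"slide":[0.00366,-0.04075,0],"yaw":0},{"hand":-0.4,"slide":[0.00366,-0.04075,0],"yaw":0},{"hand":-0.4,"slide":[0,0,0],"yaw":0},{"hand":-0.4,"slide":[0,0,0],"yaw":0}]'
python3 - <<'E'
from h import *
go(*pay(0,91),129,PY)
p=env.snapshot("scene"); print(find(p,"empty_1")); cv2.imwrite("pics/s12.png",cv2.resize(p["frame"][60:244,200:420],(800,669))[:600])
E
```

```text
clock: 26.6
eef_pos: [513.0, 280.6, 271.9]
ee_rot: [3.141, 0.0, 0.098]
ft_force: [0.2, -0.2, 0.2]
grip_width: 0.701
clock 26.6 pos [513.  280.6 271.9] rot [3.141e+00 4.000e-04 9.760e-02] grip 0.701 F [ 0.2 -0.2  0.2]
yaw 0.09 then slide [0.0002 0.0007 0.1429] n 0.143
[(0.7, [429, -377, 49]), (0.69, [522, -379, 48]), (0.55, [637, 92, 158])]
```

View pics/s12.png

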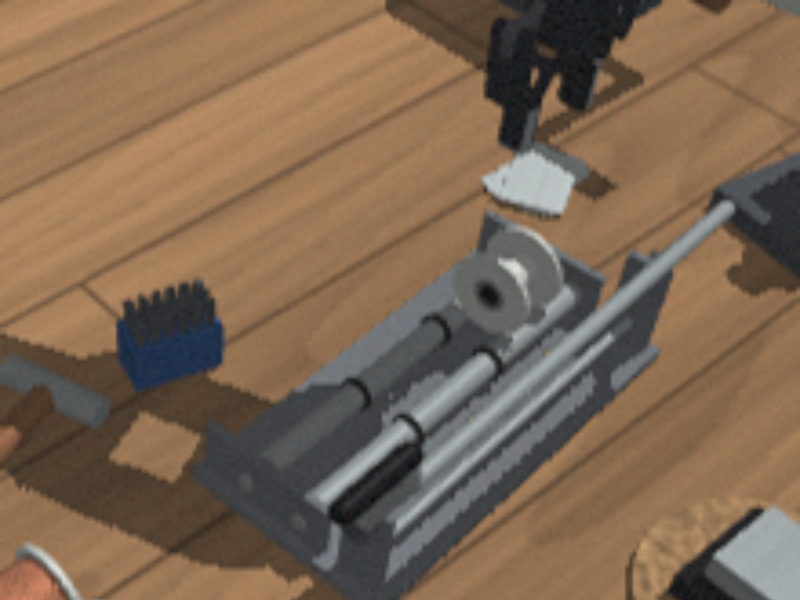

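The last empty is in bay 3 (crop (510,280)) and the gripper is above it, so I'll pick it up.

```bash
python3 -m pendant '[{"hand":-0.4,"slide":[0,0,0.04],"yaw":0.1},{"hand":-0.4,"slide":[0,0,0.04],"yaw":0},{"hand":-0.4,"slide":[0,0,0.03],"yaw":0},{"hand":-0.4,"slide":[0,0,0.02],"yaw":0},{"hand":-0.4,"slide":[0,0,0.013],"yaw":0},{"hand":-0.4,"slide":[0,0,0],"yaw":0},{"hand":1,"slide":[0,0,0],"yaw":0},{"hand":1,"slide":[0,0,0],"yaw":0},{"hand":1,"slide":[0,0,0],"yaw":0},{"hand":1,"slide":[0,0,0],"yaw":0},{"hand":1,"slide":[0,0,0],"yaw":0},{"hand":1,"slide":[0,0,0],"yaw":0}]'
python3 -m pendant '[{"hand":1,"slide":[0,0,-0.02],"yaw":0},{"hand":1,"slide":[0,0,-0.04],"yaw":0},{"hand":1,"slide":[0,0,-0.04],"yaw":0},{"hand":1,"slide":[0,0,-0.04],"yaw":0},{"hand":1,"slide":[0,0,0],"yaw":0}]'
python3 - <<'E'
from h import *
go(*(np.array([515,-374.7])+[82,-1.2]),270,-.014)
E
```

```text
clock: 27.9
eef_pos: [513.8, 280.2, 130.9]
ee_rot: [-3.141, -0.002, 0.094]
ft_force: [-0.6, -1.8, 6.5]
grip_width: 0.504
clock: 28.4
eef_pos: [514.6, 280.8, 276.7]
ee_rot: [-3.138, -0.011, 0.094]
ft_force: [0.9, 0.9, 0.1]
grip_width: 0.508
clock 28.4 pos [514.6 280.8 276.7] rot [-3.1376 -0.0113  0.0944] grip 0.508 F [0.9 0.9 0.1]
yaw 6.21 then slide [0.0916 0.6555 0.0067] n 0.662
```

```bash
python3 -m pendant '[{"hand":1,"slide":[0,0,0],"yaw":6.2},{"hand":1,"slide":[0.0057,0.041,0],"yaw":0},{"hand":1,"slide":[0.0057,0.041,0],"yaw":0},{"hand":1,"slide":[0.0057,0.041,0],"yaw":0},{"hand":1,"slide":[0.0057,0.041,0],"yaw":0},{"hand":1,"slide":[0.0057,0.041,0],"yaw":0},{"hand":1,"slide":[0.0057,0.041,0],"yaw":0},{"hand":1,"slide":[0.0057,0.041,0],"yaw":0},{"hand":1,"slide":[0.0057,0.041,0],"yaw":0},{"hand":1,"slide":[0.0057,0.041,0],"yaw":0},{"hand":1,"slide":[0.0057,0.041,0],"yaw":0},{"hand":1,"slide":[0.0057,0.041,0],"yaw":0},{"hand":1,"slide":[0.0057,0.041,0],"yaw":0},{"hand":1,"slide":[0.0057,0.041,0],"yaw":0},{"hand":1,"slide":[0.0057,0.041,0],"yaw":0},{"hand":1,"slide":[0.0057,0.041,0],"yaw":0},{"hand":1,"slide":[0.0057,0.041,0],"yaw":0},{"hand":1,"slide":[0,0,0],"yaw":0},{"hand":1,"slide":[0,0,0],"yaw":0}]'
python3 - <<'E'
from h import *
go(*(np.array([515,-374.7])+[82,-1.2]),103,-.014)
boxfit((515,-374,0))
p=env.snapshot("scene"); cv2.imwrite("pics/s13.png",cv2.resize(p["frame"][200:384,20:240],(800,669))[:600])
E
```

```text
clock: 30.3
eef_pos: [595.0, -377.8, 267.4]
ee_rot: [-3.14, 0.002, -0.015]
ft_force: [0.1, 0.3, -0.6]
grip_width: 0.506
clock 30.3 pos [ 595.  -377.8  267.4] rot [-3.1399e+00  1.9000e-03 -1.5200e-02] grip 0.506 F [ 0.1  0.3 -0.6]
yaw -0.07 then slide [ 0.002  -0.0019  0.1644] n 0.164
box top 272 [ 5.12428e+02 -3.73952e+02 -1.50000e-02] 2.03
  inside 50 [13. 26. 35.] [19. 21. 23.]
  empties [(0.48, [539, -354, 32])]
box scene 672 [ 5.16783e+02 -3.75380e+02 -1.50000e-02] 1.61
  inside 257 [-63.  12.  34.] [-22.  -5.  21.]
  empties [(0.79, [526, -380, 44]), (0.71, [605, -382, 217])]
```

View pics/s13.png

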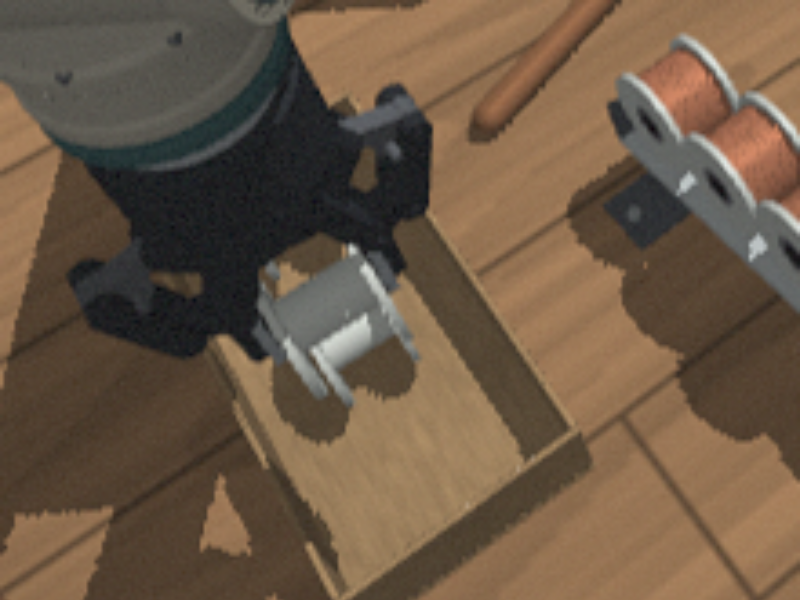

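```bash
python3 -m pendant '[{"hand":1,"slide":[0.003,-0.002,0.03],"yaw":0},{"hand":1,"slide":[0,0,0.04],"yaw":0},{"hand":1,"slide":[0,0,0.04],"yaw":0},{"hand":1,"slide":[0,0,0.03],"yaw":0},{"hand":1,"slide":[0,0,0.024],"yaw":0},{"hand":1,"slide":[0,0,0],"yaw":0},{"hand":1,"slide":[0,0,0],"yaw":0}]'
python3 -m pendant '[{"hand":0.2,"slide":[0,0,0],"yaw":0},{"hand":-0.2,"slide":[0,0,0],"yaw":0},{"hand":-0.3,"slide":[0,0,0],"yaw":0},{"hand":-0.3,"slide":[0,0,0],"yaw":0},{"hand":-0.4,"slide":[0,0,-0.02],"yaw":0},{"hand":-0.4,"slide":[0,0,-0.04],"yaw":0},{"hand":-0.4,"slide":[0,0,-0.04],"yaw":0},{"hand":-0.4,"slide":[0,0,-0.04],"yaw":0},{"hand":-0.4,"slide":[0,0,-0.03],"yaw":0}]'
python3 - <<'E'
from h import *
go(536.5,-163.6,275,.045)
p=env.snapshot("scene"); cv2.imwrite("pics/s14.png",cv2.resize(p["frame"][200:384,20:240],(800,669))[:600])
E
```

```text
clock: 31.25
eef_pos: [598.5, -374.5, 105.9]
ee_rot: [3.141, -0.0, -0.013]
ft_force: [0.3, -0.0, 0.0]
grip_width: 0.509
clock: 32.15
eef_pos: [598.4, -375.3, 279.1]
ee_rot: [3.14, -0.003, -0.014]
ft_force: [1.0, -0.3, 0.4]
grip_width: 0.703
clock 32.15 pos [ 598.4 -375.3  279.1] rot [ 3.1395e+00 -3.0000e-03 -1.4000e-02] grip 0.703 F [ 1.  -0.3  0.4]
yaw -3.38 then slide [-0.0523 -0.2143  0.0041] n 0.221
```

View pics/s14.png

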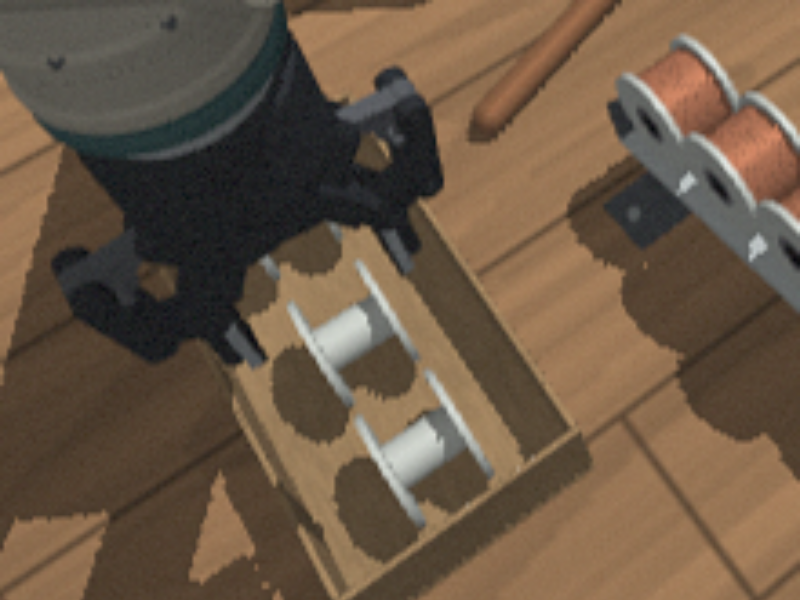

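All three empties lie in the box, at crop (300,250), (355,335) and (425,450). Next I'll take full_1 from the rack's stop.

```bash
python3 -m pendant '[{"hand":-0.4,"slide":[0,0,0],"yaw":-3.38},{"hand":-0.4,"slide":[-0.0087,-0.0357,0],"yaw":0},{"hand":-0.4,"slide":[-0.0087,-0.0357,0],"yaw":0},{"hand":-0.4,"slide":[-0.0087,-0.0357,0],"yaw":0},{"hand":-0.4,"slide":[-0.0087,-0.0357,0],"yaw":0},{"hand":-0.4,"slide":[-0.0087,-0.0357,0],"yaw":0},{"hand":-0.4,"slide":[-0.0087,-0.0357,0],"yaw":0},{"hand":-0.4,"slide":[0,0,0.03],"yaw":0},{"hand":-0.4,"slide":[0,0,0.03],"yaw":0},{"hand":-0.4,"slide":[0,0,0],"yaw":0},{"hand":-0.4,"slide":[0,0,0],"yaw":0}]'
python3 - <<'E'
from h import *
go(536.5,-163.6,147,.045)
p=env.snapshot("scene"); cv2.imwrite("pics/s15.png",cv2.resize(p["frame"][170:320,140:340],(800,600)))
E
```

```text
clock: 33.3
eef_pos: [536.5, -163.7, 215.9]
ee_rot: [-3.142, 0.0, 0.045]
ft_force: [0.6, -0.0, -0.7]
grip_width: 0.697
clock 33.3 pos [ 536.5 -163.7  215.9] rot [-3.1415e+00  3.0000e-04  4.4800e-02] grip 0.697 F [ 0.6 -0.  -0.7]
yaw -0.01 then slide [ 0.     -0.0001  0.0689] n 0.069
```

View pics/s15.png

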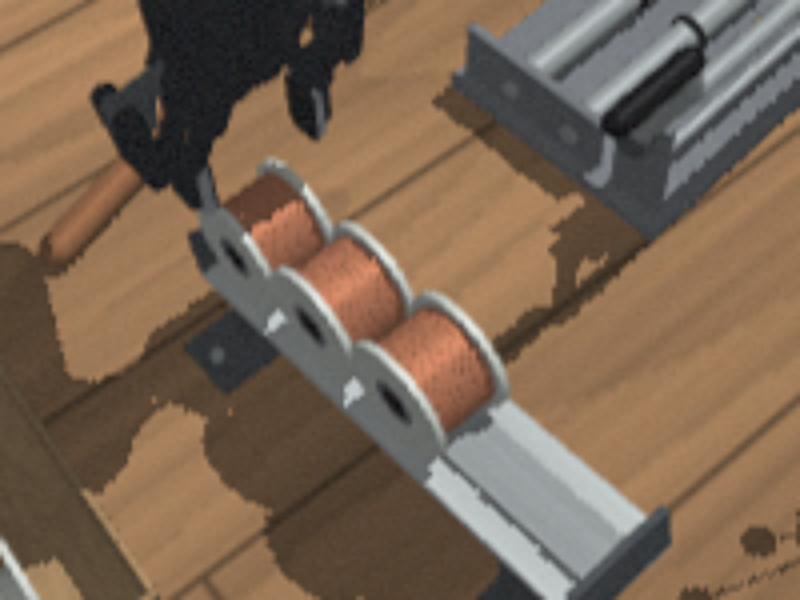

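```bash
python3 -m pendant '[{"hand":-0.4,"slide":[0,0,0.025],"yaw":0},{"hand":-0.4,"slide":[0,0,0.025],"yaw":0},{"hand":-0.4,"slide":[0,0,0.019],"yaw":0},{"hand":-0.4,"slide":[0,0,0],"yaw":0},{"hand":-0.4,"slide":[0,0,0],"yaw":0}]'
python3 - <<'E'
from h import *
go(536.5,-163.6,147,.045)
p=env.snapshot("scene"); cv2.imwrite("pics/s16.png",cv2.resize(p["frame"][170:320,140:340],(800,600)))
E
```

```text
clock: 33.85
eef_pos: [537.3, -164.1, 148.3]
ee_rot: [3.141, -0.002, 0.045]
ft_force: [-0.5, -0.7, 0.9]
grip_width: 0.703
clock 33.85 pos [ 537.3 -164.1  148.3] rot [ 3.1406e+00 -2.2000e-03  4.4700e-02] grip 0.703 F [-0.5 -0.7  0.9]
yaw -0.02 then slide [-0.0007 -0.0005  0.0013] n 0.002
```

View pics/s16.png

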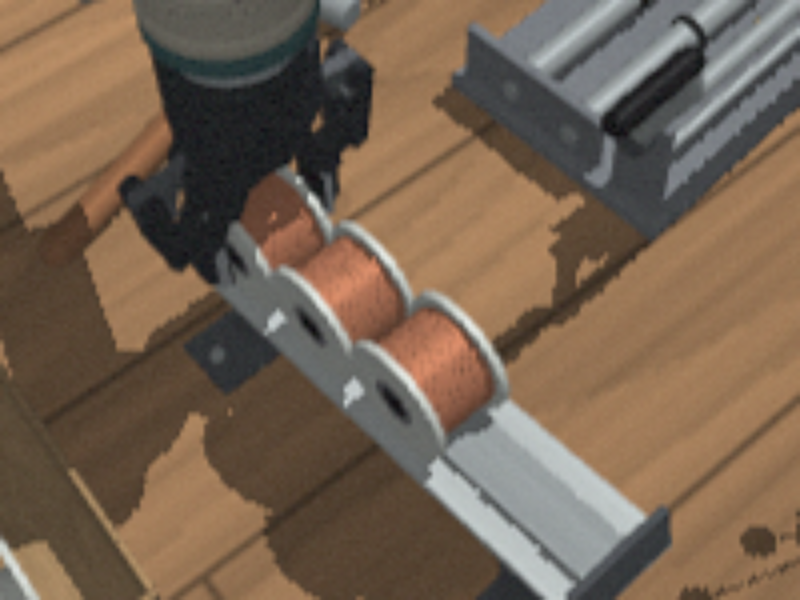

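```bash
python3 -m pendant '[{"hand":0.2,"slide":[0,0,0],"yaw":0},{"hand":1,"slide":[0,0,0],"yaw":0},{"hand":1,"slide":[0,0,0],"yaw":0},{"hand":1,"slide":[0,0,0],"yaw":0},{"hand":1,"slide":[0,0,0],"yaw":0},{"hand":1,"slide":[0,0,0],"yaw":0},{"hand":1,"slide":[0,0,0],"yaw":0}]'
python3 -m pendant '[{"hand":1,"slide":[-0.002,0,-0.010],"yaw":0},{"hand":1,"slide":[-0.002,0,-0.010],"yaw":0},{"hand":1,"slide":[-0.003,0,-0.015],"yaw":0},{"hand":1,"slide":[0,0,-0.02],"yaw":0},{"hand":1,"slide":[0,0,-0.03],"yaw":0},{"hand":1,"slide":[0,0,-0.03],"yaw":0},{"hand":1,"slide":[0,0,-0.02],"yaw":0},{"hand":1,"slide":[0,0,0],"yaw":0}]'
python3 - <<'E'
from h import *
go(*pay(0,92),270,PY)
p=env.snapshot("scene"); cv2.imwrite("pics/s17.png",cv2.resize(p["frame"][120:320,100:360],(780,600)))
E
```

```text
clock: 34.6
eef_pos: [537.4, -163.7, 148.8]
ee_rot: [3.14, -0.004, 0.045]
ft_force: [-0.7, 2.1, 5.3]
grip_width: 0.512
clock: 35.4
eef_pos: [530.1, -164.3, 286.2]
ee_rot: [3.138, -0.007, 0.045]
ft_force: [0.9, 0.1, -4.0]
grip_width: 0.508
clock 35.4 pos [ 530.1 -164.3  286.2] rot [ 3.1384 -0.0069  0.0449] grip 0.508 F [ 0.9  0.1 -4. ]
yaw -2.93 then slide [ 0.0258 -0.4447  0.0162] n 0.446
```

View pics/s17.png

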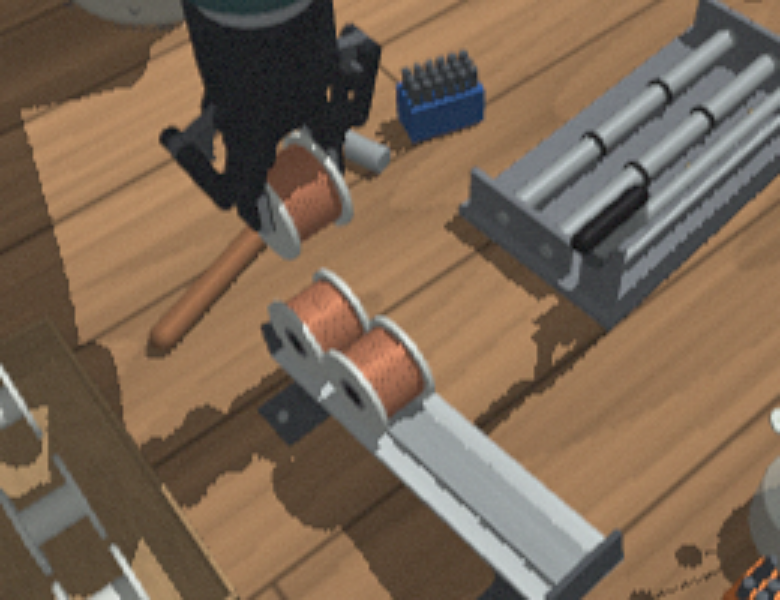

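full_1 is held and the remaining spools have rolled down to the stop. I'll carry it to bay 3.

```bash
python3 -m pendant '[{"hand":1,"slide":[0,0,0],"yaw":-2.93},{"hand":1,"slide":[0.0024,-0.0404,0],"yaw":0},{"hand":1,"slide":[0.0024,-0.0404,0],"yaw":0},{"hand":1,"slide":[0.0024,-0.0404,0],"yaw":0},{"hand":1,"slide":[0.0024,-0.0404,0],"yaw":0},{"hand":1,"slide":[0.0024,-0.0404,0],"yaw":0},{"hand":1,"slide":[0.0024,-0.0404,0],"yaw":0},{"hand":1,"slide":[0.0024,-0.0404,0],"yaw":0},{"hand":1,"slide":[0.0024,-0.0404,0],"yaw":0},{"hand":1,"slide":[0.0024,-0.0404,0],"yaw":0},{"hand":1,"slide":[0.0024,-0.0404,0],"yaw":0},{"hand":1,"slide":[0.0024,-0.0404,0],"yaw":0},{"hand":1,"slide":[0,0,0],"yaw":0},{"hand":1,"slide":[0,0,0],"yaw":0}]'
python3 - <<'E'
from h import *
go(*pay(0,92),130,PY)
p=env.snapshot("scene"); print(find(p,"full_1")); cv2.imwrite("pics/s18.png",cv2.resize(p["frame"][60:260,180:440],(780,600)))
E
```

```text
clock: 36.85
eef_pos: [512.4, 281.4, 279.3]
ee_rot: [3.14, 0.003, 0.098]
ft_force: [0.7, -0.7, -2.5]
grip_width: 0.505
clock 36.85 pos [512.4 281.4 279.3] rot [3.1399 0.0032 0.0978] grip 0.505 F [ 0.7 -0.7 -2.5]
yaw 0.1 then slide [0.0007 0.0006 0.1493] n 0.149
[(0.73, [612, -169, 117]), (0.59, [544, -171, 107]), (0.57, [527, 258, 223])]
```

View pics/s18.png

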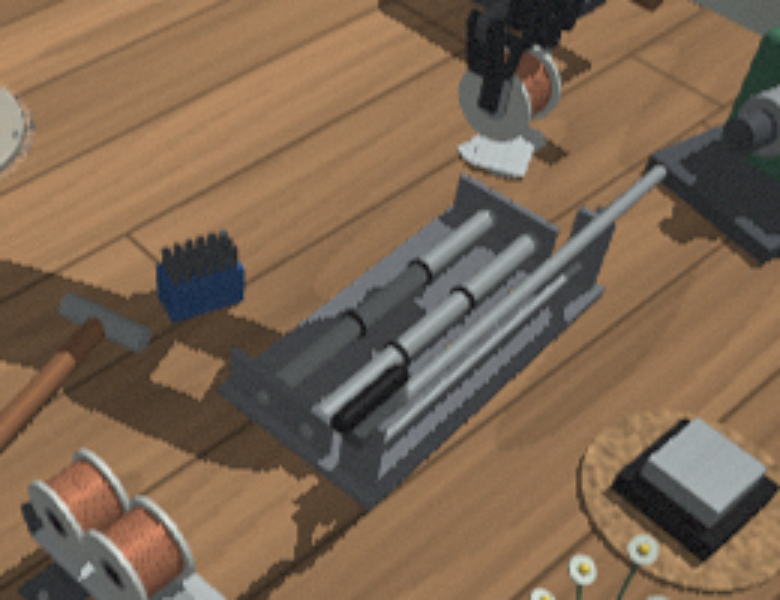

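full_1 is held above bay 3 (crop (510,90)). I'll lower it onto the rollers.

```bash
python3 -m pendant '[{"hand":1,"slide":[0.0007,0.0006,0.04],"yaw":0.1},{"hand":1,"slide":[0,0,0.04],"yaw":0},{"hand":1,"slide":[0,0,0.03],"yaw":0},{"hand":1,"slide":[0,0,0.02],"yaw":0},{"hand":1,"slide":[0,0,0.01],"yaw":0},{"hand":1,"slide":[0,0,0.006],"yaw":0},{"hand":1,"slide":[0,0,0],"yaw":0},{"hand":1,"slide":[0,0,0],"yaw":0}]'
python3 - <<'E'
from h import *
go(*pay(0,92),130,PY)
E
```

```text
clock: 37.75
eef_pos: [514.5, 280.5, 136.7]
ee_rot: [-3.141, -0.002, 0.094]
ft_force: [0.7, -0.3, -3.0]
grip_width: 0.513
clock 37.75 pos [514.5 280.5 136.7] rot [-3.141e+00 -2.100e-03  9.410e-02] grip 0.513 F [ 0.7 -0.3 -3. ]
yaw -0.11 then slide [-0.0013 -0.0005  0.0067] n 0.007
```

```bash
python3 -m pendant '[{"hand":1,"slide":[-0.0013,0,0.003],"yaw":0},{"hand":1,"slide":[0,0,0.003],"yaw":0},{"hand":1,"slide":[0,0,0],"yaw":0},{"hand":1,"slide":[0,0,0],"yaw":0}]'
python3 - <<'E'
from h import *
go(*pay(0,92),130,PY)
E
```

```text
clock: 38.15
eef_pos: [513.1, 280.5, 130.2]
ee_rot: [-3.141, -0.002, 0.094]
ft_force: [2.1, 1.4, 0.7]
grip_width: 0.503
clock 38.15 pos [513.1 280.5 130.2] rot [-3.1411e+00 -2.2000e-03  9.4500e-02] grip 0.503 F [2.1 1.4 0.7]
yaw -0.09 then slide [ 0.0001 -0.0003  0.0002] n 0.0
```

Contact shows as the vertical force goes from −3 to +0.7 N, so I'll release.

```bash
python3 -m pendant '[{"hand":0.0,"slide":[0,0,0],"yaw":0},{"hand":-0.2,"slide":[0,0,0],"yaw":0},{"hand":-0.4,"slide":[0,0,0],"yaw":0},{"hand":-0.4,"slide":[0,0,0],"yaw":0},{"hand":-0.4,"slide":[0,0,0],"yaw":0},{"hand":-0.4,"slide":[0,0,-0.01],"yaw":0},{"hand":-0.4,"slide":[0,0,-0.02],"yaw":0},{"hand":-0.4,"slide":[0,0,-0.04],"yaw":0},{"hand":-0.4,"slide":[0,0,-0.04],"yaw":0},{"hand":-0.4,"slide":[0,0,-0.04],"yaw":0},{"hand":-0.4,"slide":[0,0,0],"yaw":0}]'
python3 - <<'E'
from h import *
go(536.5,-163.6,275,.045)
p=env.snapshot("scene"); cv2.imwrite("pics/s19.png",cv2.resize(p["frame"][60:260,180:440],(780,600)))
p=env.snapshot("top"); cv2.imwrite("pics/t19.png",cv2.resize(p["frame"][100:260,60:280],(800,582),interpolation=cv2.INTER_CUBIC))
E
```

```text
clock: 39.25
eef_pos: [513.8, 281.0, 287.8]
ee_rot: [-3.137, -0.012, 0.094]
ft_force: [0.3, 0.0, 0.6]
grip_width: 0.701
clock 39.25 pos [513.8 281.  287.8] rot [-3.1373 -0.0121  0.0945] grip 0.701 F [0.3 0.  0.6]
yaw 2.83 then slide [0.0026 0.4451 0.0128] n 0.445
```

View pics/s19.png

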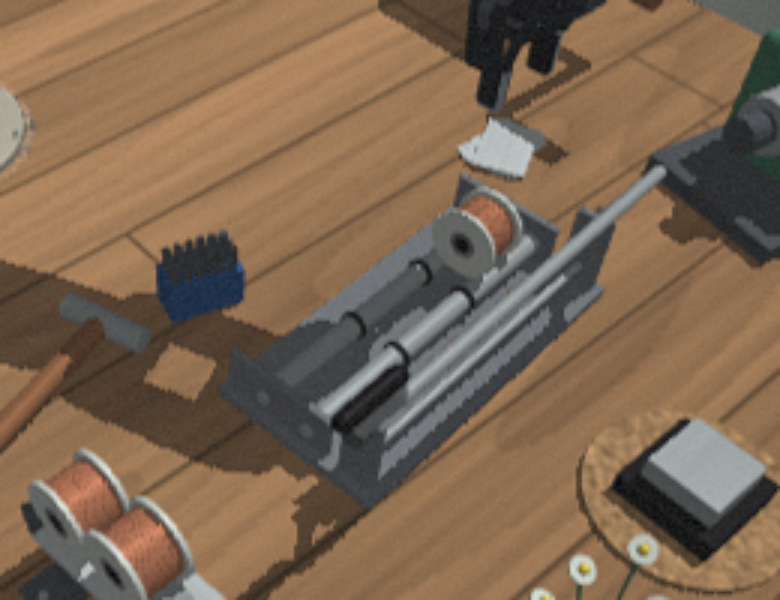

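full_1 sits on both rollers in bay 3 (crop (478,235)). Next is full_2.

```bash
python3 -m pendant '[{"hand":-0.4,"slide":[0,0,0],"yaw":2.83},{"hand":-0.4,"slide":[0.0002,0.0405,0],"yaw":0},{"hand":-0.4,"slide":[0.0002,0.0405,0],"yaw":0},{"hand":-0.4,"slide":[0.0002,0.0405,0],"yaw":0},{"hand":-0.4,"slide":[0.0002,0.0405,0],"yaw":0},{"hand":-0.4,"slide":[0.0002,0.0405,0],"yaw":0},{"hand":-0.4,"slide":[0.0002,0.0405,0],"yaw":0},{"hand":-0.4,"slide":[0.0002,0.0405,0],"yaw":0},{"hand":-0.4,"slide":[0.0002,0.0405,0],"yaw":0},{"hand":-0.4,"slide":[0.0002,0.0405,0],"yaw":0},{"hand":-0.4,"slide":[0.0002,0.0405,0],"yaw":0},{"hand":-0.4,"slide":[0.0002,0.0405,0],"yaw":0},{"hand":-0.4,"slide":[0,0,0.04],"yaw":0},{"hand":-0.4,"slide":[0,0,0.03],"yaw":0},{"hand":-0.4,"slide":[0,0,0],"yaw":0},{"hand":-0.4,"slide":[0,0,0],"yaw":0}]'
python3 - <<'E'
from h import *
go(537,-163.7,148,.045)
p=env.snapshot("scene"); print(find(p,"full_1")); cv2.imwrite("pics/s20.png",cv2.resize(p["frame"][170:320,140:340],(800,600)))
E
```

```text
clock: 40.95
eef_pos: [534.5, -164.4, 209.0]
ee_rot: [-3.141, 0.002, 0.045]
ft_force: [-0.1, 0.2, 0.8]
grip_width: 0.7
clock 40.95 pos [ 534.5 -164.4  209. ] rot [-3.1408e+00  2.1000e-03  4.5200e-02] grip 0.7 F [-0.1  0.2  0.8]
yaw 0.01 then slide [ 0.0025 -0.0006  0.061 ] n 0.061
[(0.96, [522, 258, 80]), (0.73, [615, -167, 115])]
```

View pics/s20.png

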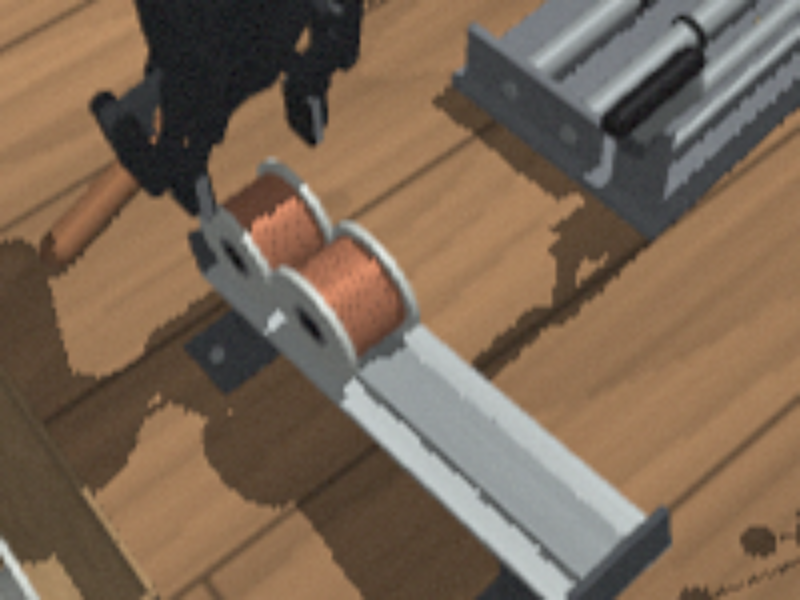

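Two spools remain, and the lower one sits at the stop where full_1 was.

```bash
python3 -m pendant '[{"hand":-0.4,"slide":[0.0022,0,0.025],"yaw":0},{"hand":-0.4,"slide":[0,0,0.025],"yaw":0},{"hand":-0.4,"slide":[0,0,0.011],"yaw":0},{"hand":-0.4,"slide":[0,0,0],"yaw":0},{"hand":-0.4,"slide":[0,0,0],"yaw":0},{"hand":0.2,"slide":[0,0,0],"yaw":0},{"hand":1,"slide":[0,0,0],"yaw":0},{"hand":1,"slide":[0,0,0],"yaw":0},{"hand":1,"slide":[0,0,0],"yaw":0},{"hand":1,"slide":[0,0,0],"yaw":0},{"hand":1,"slide":[0,0,0],"yaw":0},{"hand":1,"slide":[0,0,0],"yaw":0}]'
python3 -m pendant '[{"hand":1,"slide":[-0.002,0,-0.010],"yaw":0},{"hand":1,"slide":[-0.002,0,-0.010],"yaw":0},{"hand":1,"slide":[-0.003,0,-0.015],"yaw":0},{"hand":1,"slide":[0,0,-0.02],"yaw":0},{"hand":1,"slide":[0,0,-0.03],"yaw":0},{"hand":1,"slide":[0,0,-0.03],"yaw":0},{"hand":1,"slide":[0,0,-0.02],"yaw":0},{"hand":1,"slide":[0,0,0],"yaw":0}]'
python3 - <<'E'
from h import *
go(*pay(0,0.5),280,PY)
E
```

```text
clock: 42.25
eef_pos: [537.9, -164.4, 150.7]
ee_rot: [3.141, -0.004, 0.045]
ft_force: [-0.4, 2.7, 6.4]
grip_width: 0.511
clock: 43.05
eef_pos: [530.5, -165.3, 288.1]
ee_rot: [3.138, -0.007, 0.045]
ft_force: [-0.1, 0.2, -3.2]
grip_width: 0.506
clock 43.05 pos [ 530.5 -165.3  288.1] rot [ 3.1384 -0.0067  0.0448] grip 0.506 F [-0.1  0.2 -3.2]
yaw -2.94 then slide [ 0.0255 -0.3543  0.0081] n 0.355
```

```bash
python3 -m pendant '[{"hand":1,"slide":[0,0,0],"yaw":-2.94},{"hand":1,"slide":[0.0028,-0.0393,0],"yaw":0},{"hand":1,"slide":[0.0028,-0.0393,0],"yaw":0},{"hand":1,"slide":[0.0028,-0.0393,0],"yaw":0},{"hand":1,"slide":[0.0028,-0.0393,0],"yaw":0},{"hand":1,"slide":[0.0028,-0.0393,0],"yaw":0},{"hand":1,"slide":[0.0028,-0.0393,0],"yaw":0},{"hand":1,"slide":[0.0028,-0.0393,0],"yaw":0},{"hand":1,"slide":[0.0028,-0.0393,0],"yaw":0},{"hand":1,"slide":[0.0028,-0.0393,0],"yaw":0},{"hand":1,"slide":[0,0,0],"yaw":0},{"hand":1,"slide":[0,0,0],"yaw":0}]'
python3 - <<'E'
from h import *
go(*pay(0,.5),132,PY)
p=env.snapshot("scene"); print(find(p,"full_1")); cv2.imwrite("pics/s21.png",cv2.resize(p["frame"][60:260,180:440],(780,600)))
E
```

```text
clock: 44.25
eef_pos: [520.5, 190.0, 282.0]
ee_rot: [3.141, 0.002, 0.098]
ft_force: [0.1, -0.0, -3.8]
grip_width: 0.507
clock 44.25 pos [520.5 190.  282. ] rot [3.1406e+00 2.3000e-03 9.7900e-02] grip 0.507 F [ 0.1 -0.  -3.8]
yaw 0.11 then slide [0.0014 0.0004 0.15  ] n 0.15
[(0.81, [518, 257, 82]), (0.75, [536, 172, 223]), (0.74, [551, -169, 105])]
```

View pics/s21.png

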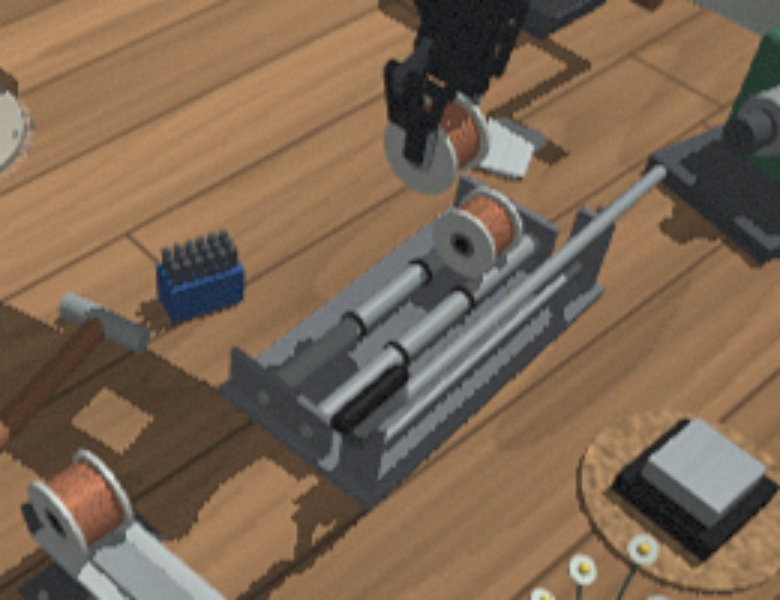

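full_2 is held over bay 2 (crop (435,145)). I'll lower it in steps.

```bash
python3 -m pendant '[{"hand":1,"slide":[0,0.0004,0.04],"yaw":0.1},{"hand":1,"slide":[0,0,0.04],"yaw":0},{"hand":1,"slide":[0,0,0.03],"yaw":0},{"hand":1,"slide":[0,0,0.02],"yaw":0},{"hand":1,"slide":[0,0,0.01],"yaw":0},{"hand":1,"slide":[0,0,0.006],"yaw":0},{"hand":1,"slide":[0,0,0],"yaw":0},{"hand":1,"slide":[0,0,0],"yaw":0}]'
python3 - <<'E'
from h import *
go(*pay(0,.5),132,PY)
E
```

```text
clock: 45.15
eef_pos: [521.8, 189.2, 138.7]
ee_rot: [-3.141, -0.002, 0.094]
ft_force: [0.1, -0.2, -2.9]
grip_width: 0.507
clock 45.15 pos [521.8 189.2 138.7] rot [-3.1413e+00 -2.2000e-03  9.4300e-02] grip 0.507 F [ 0.1 -0.2 -2.9]
yaw -0.1 then slide [ 0.0002 -0.0006  0.0067] n 0.007
```

```bash
python3 -m pendant '[{"hand":1,"slide":[0,0,0.004],"yaw":0},{"hand":1,"slide":[0,0,0.003],"yaw":0},{"hand":1,"slide":[0,0,0],"yaw":0},{"hand":1,"slide":[0,0,0],"yaw":0}]'
```

```text
clock: 45.55
eef_pos: [522.3, 189.4, 131.9]
ee_rot: [-3.141, -0.004, 0.095]
ft_force: [6.2, 0.5, 3.0]
grip_width: 0.51
```

```bash
python3 -m pendant '[{"hand":0.0,"slide":[0,0,0],"yaw":0},{"hand":-0.2,"slide":[0,0,0],"yaw":0},{"hand":-0.35,"slide":[0,0,0],"yaw":0},{"hand":-0.35,"slide":[0,0,0],"yaw":0},{"hand":-0.35,"slide":[0,0,0],"yaw":0},{"hand":-0.35,"slide":[0,0,-0.01],"yaw":0},{"hand":-0.35,"slide":[0,0,-0.02],"yaw":0},{"hand":-0.4,"slide":[0,0,-0.04],"yaw":0},{"hand":-0.4,"slide":[0,0,-0.04],"yaw":0},{"hand":-0.4,"slide":[0,0,-0.04],"yaw":0},{"hand":-0.4,"slide":[0,0,0],"yaw":0}]'
python3 - <<'E'
from h import *
go(537,-163.7,280,.045)
p=env.snapshot("scene"); cv2.imwrite("pics/s22.png",cv2.resize(p["frame"][60:260,180:440],(780,600)))
E
```

```text
clock: 46.65
eef_pos: [522.5, 189.7, 288.4]
ee_rot: [-3.139, -0.012, 0.095]
ft_force: [0.9, -0.0, 0.6]
grip_width: 0.703
clock 46.65 pos [522.5 189.7 288.4] rot [-3.1393 -0.0122  0.0946] grip 0.703 F [ 0.9 -0.   0.6]
yaw 2.84 then slide [-0.0014  0.3537  0.0084] n 0.354
```

View pics/s22.png

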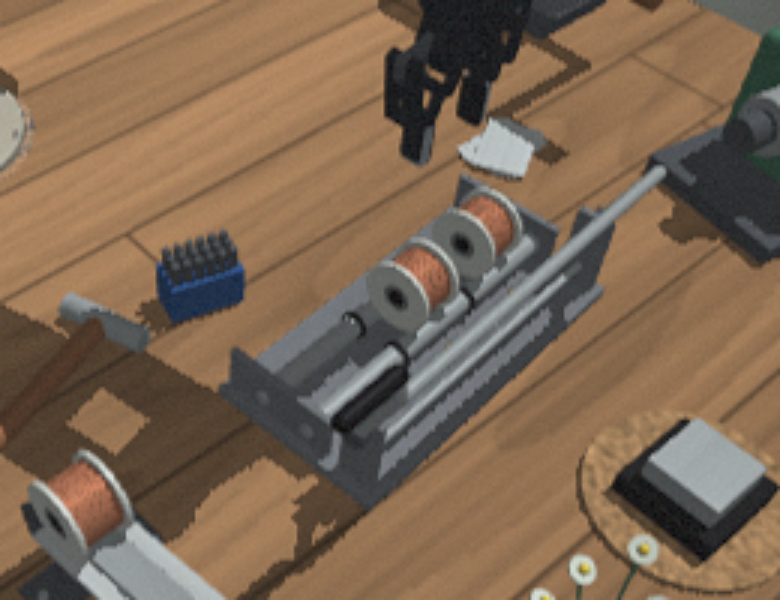

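full_2 is seated in bay 2 (crop (413,285)). Next is full_3.

```bash
python3 -m pendant '[{"hand":-0.4,"slide":[0,0,0],"yaw":2.84},{"hand":-0.4,"slide":[0.0001,0.0393,0],"yaw":0},{"hand":-0.4,"slide":[0.0001,0.0393,0],"yaw":0},{"hand":-0.4,"slide":[0.0001,0.0393,0],"yaw":0},{"hand":-0.4,"slide":[0.0001,0.0393,0],"yaw":0},{"hand":-0.4,"slide":[0.0001,0.0393,0],"yaw":0},{"hand":-0.4,"slide":[0.0001,0.0393,0],"yaw":0},{"hand":-0.4,"slide":[0.0001,0.0393,0],"yaw":0},{"hand":-0.4,"slide":[0.0001,0.0393,0],"yaw":0},{"hand":-0.4,"slide":[0.0001,0.0393,0],"yaw":0},{"hand":-0.4,"slide":[0,0,0.04],"yaw":0},{"hand":-0.4,"slide":[0,0,0.03],"yaw":0},{"hand":-0.4,"slide":[0,0,0],"yaw":0},{"hand":-0.4,"slide":[0,0,0],"yaw":0}]'
python3 - <<'E'
from h import *
go(537,-163.7,148,.045)
p=env.snapshot("scene"); cv2.imwrite("pics/s23.png",cv2.resize(p["frame"][170:320,140:340],(800,600)))
E
```

```text
clock: 48.1
eef_pos: [537.7, -163.9, 210.3]
ee_rot: [-3.141, 0.001, 0.045]
ft_force: [-0.1, -0.1, 0.7]
grip_width: 0.7
clock 48.1 pos [ 537.7 -163.9  210.3] rot [-3.141e+00  1.400e-03  4.520e-02] grip 0.7 F [-0.1 -0.1  0.7]
yaw 0.01 then slide [-0.0007 -0.0002  0.0623] n 0.062
```

View pics/s23.png

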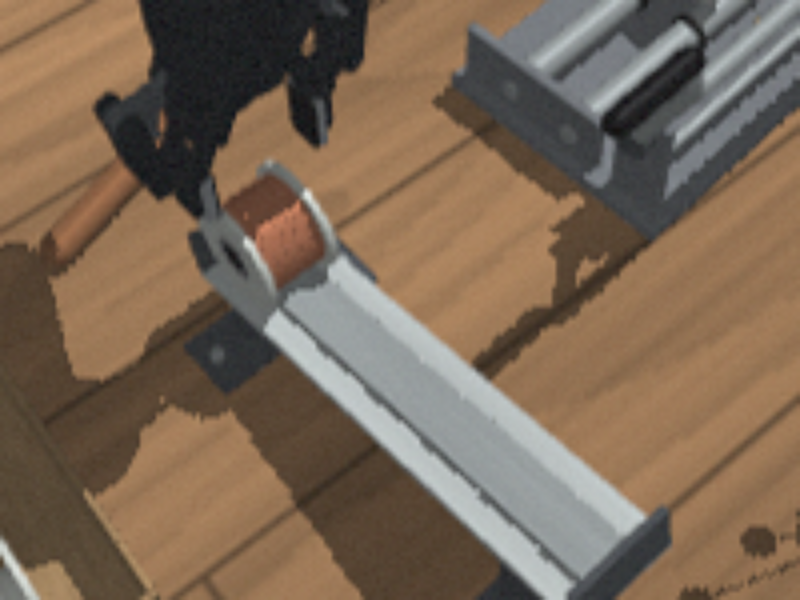

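The last spool lies at the stop (crop (275,235)).

```bash
python3 -m pendant '[{"hand":-0.4,"slide":[-0.0015,0,0.025],"yaw":0},{"hand":-0.4,"slide":[0,0,0.025],"yaw":0},{"hand":-0.4,"slide":[0,0,0.012],"yaw":0},{"hand":-0.4,"slide":[0,0,0],"yaw":0},{"hand":-0.4,"slide":[0,0,0],"yaw":0},{"hand":0.2,"slide":[0,0,0],"yaw":0},{"hand":1,"slide":[0,0,0],"yaw":0},{"hand":1,"slide":[0,0,0],"yaw":0},{"hand":1,"slide":[0,0,0],"yaw":0},{"hand":1,"slide":[0,0,0],"yaw":0},{"hand":1,"slide":[0,0,0],"yaw":0},{"hand":1,"slide":[0,0,0],"yaw":0}]'
python3 -m pendant '[{"hand":1,"slide":[-0.002,0,-0.010],"yaw":0},{"hand":1,"slide":[-0.002,0,-0.010],"yaw":0},{"hand":1,"slide":[-0.003,0,-0.015],"yaw":0},{"hand":1,"slide":[0,0,-0.02],"yaw":0},{"hand":1,"slide":[0,0,-0.03],"yaw":0},{"hand":1,"slide":[0,0,-0.03],"yaw":0},{"hand":1,"slide":[0,0,-0.02],"yaw":0},{"hand":1,"slide":[0,0,0],"yaw":0}]'
python3 - <<'E'
from h import *
go(*pay(0,-91.5),280,PY)
E
```

```text
clock: 49.35
eef_pos: [537.3, -164.4, 150.5]
ee_rot: [3.14, -0.003, 0.045]
ft_force: [-1.7, 1.3, 6.3]
grip_width: 0.51
clock: 50.15
eef_pos: [530.0, -164.8, 288.1]
ee_rot: [3.138, -0.007, 0.045]
ft_force: [0.2, 0.1, -2.8]
grip_width: 0.504
clock 50.15 pos [ 530.  -164.8  288.1] rot [ 3.1385 -0.0067  0.0449] grip 0.504 F [ 0.2  0.1 -2.8]
yaw -2.93 then slide [ 0.026  -0.2617  0.0081] n 0.263
```

```bash
python3 -m pendant '[{"hand":1,"slide":[0,0,0],"yaw":-2.93},{"hand":1,"slide":[0.0037,-0.0374,0],"yaw":0},{"hand":1,"slide":[0.0037,-0.0374,0],"yaw":0},{"hand":1,"slide":[0.0037,-0.0374,0],"yaw":0},{"hand":1,"slide":[0.0037,-0.0374,0],"yaw":0},{"hand":1,"slide":[0.0037,-0.0374,0],"yaw":0},{"hand":1,"slide":[0.0037,-0.0374,0],"yaw":0},{"hand":1,"slide":[0.0037,-0.0374,0],"yaw":0},{"hand":1,"slide":[0,0,0],"yaw":0},{"hand":1,"slide":[0,0,0],"yaw":0}]'
python3 - <<'E'
from h import *
go(*pay(0,-91.5),132,PY)
p=env.snapshot("scene"); cv2.imwrite("pics/s24.png",cv2.resize(p["frame"][60:260,180:440],(780,600)))
E
```

```text
clock: 51.15
eef_pos: [529.6, 99.1, 282.2]
ee_rot: [3.141, 0.002, 0.098]
ft_force: [-0.7, 0.4, -3.1]
grip_width: 0.508
clock 51.15 pos [529.6  99.1 282.2] rot [3.141e+00 2.000e-03 9.780e-02] grip 0.508 F [-0.7  0.4 -3.1]
yaw 0.1 then slide [0.0011 0.001  0.1502] n 0.15
```

View pics/s24.png

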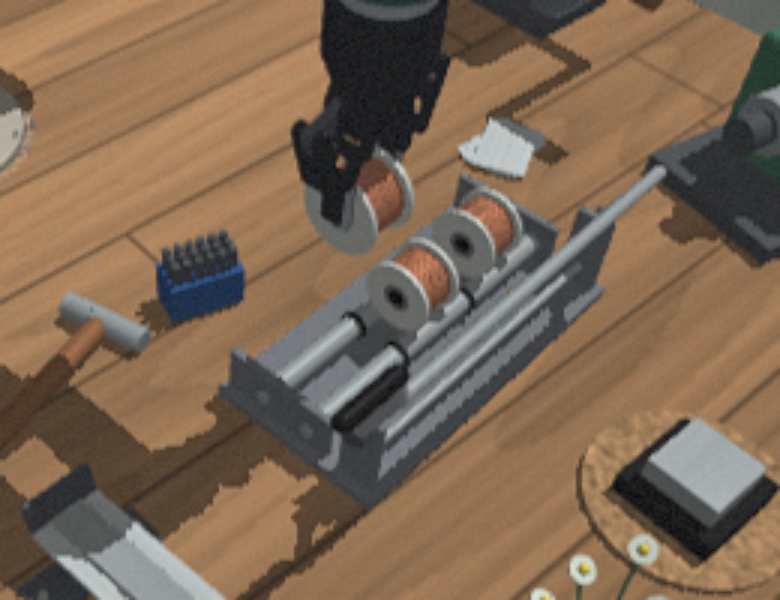

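full_3 is over bay 1, and I'll lower it.

```bash
python3 -m pendant '[{"hand":1,"slide":[-0.0002,0.001,0.04],"yaw":0.1},{"hand":1,"slide":[0,0,0.04],"yaw":0},{"hand":1,"slide":[0,0,0.03],"yaw":0},{"hand":1,"slide":[0,0,0.02],"yaw":0},{"hand":1,"slide":[0,0,0.01],"yaw":0},{"hand":1,"slide":[0,0,0.006],"yaw":0},{"hand":1,"slide":[0,0,0.003],"yaw":0},{"hand":1,"slide":[0,0,0],"yaw":0},{"hand":1,"slide":[0,0,0],"yaw":0}]'
python3 -m pendant '[{"hand":1,"slide":[0,0,0.003],"yaw":0},{"hand":1,"slide":[0,0,0],"yaw":0}]'
```

```text
clock: 52.1
eef_pos: [530.5, 97.6, 135.5]
ee_rot: [3.142, -0.002, 0.094]
ft_force: [0.3, -0.3, -3.4]
grip_width: 0.507
clock: 52.3
eef_pos: [530.5, 97.7, 132.0]
ee_rot: [3.142, -0.002, 0.095]
ft_force: [0.6, 0.7, -1.4]
grip_width: 0.507
```

```bash
python3 -m pendant '[{"hand":1,"slide":[0,0,0.001],"yaw":0},{"hand":1,"slide":[0,0,0],"yaw":0},{"hand":0.0,"slide":[0,0,0],"yaw":0},{"hand":-0.2,"slide":[0,0,0],"yaw":0},{"hand":-0.35,"slide":[0,0,0],"yaw":0},{"hand":-0.35,"slide":[0,0,0],"yaw":0},{"hand":-0.35,"slide":[0,0,0],"yaw":0},{"hand":-0.35,"slide":[0,0,-0.01],"yaw":0},{"hand":-0.35,"slide":[0,0,-0.02],"yaw":0},{"hand":-0.4,"slide":[0,0,-0.04],"yaw":0},{"hand":-0.4,"slide":[0,0,-0.04],"yaw":0},{"hand":-0.4,"slide":[0,0,-0.04],"yaw":0},{"hand":-0.4,"slide":[0,0,-0.04],"yaw":0},{"hand":-0.4,"slide":[0,0,0],"yaw":0}]'
cat >> h.py <<'E'
def spools():
    R=np.array([[np.cos(PY),np.sin(PY)],[-np.sin(PY),np.cos(PY)]])
    for n in ("top","scene"):
        p=env.snapshot(n); P=cloud(p).reshape(-1,3); P=P[~np.isnan(P[:,0])]
        Q=P.copy(); Q[:,:2]=(P[:,:2]-PO)@R.T
        for yc in (-92,0,92):
            f=Q[(abs(Q[:,1]-yc)<40)&(Q[:,2]>62)&(Q[:,2]<104)&(abs(Q[:,0])<45)]
            if len(f)<20: print(n,yc,"few",len(f)); continue
            print(n,yc,len(f),"x",np.percentile(f[:,0],[1,99]).round(1),"y",np.percentile(f[:,1],[1,99]).round(1),"ztop",np.percentile(f[:,2],99).round(1))
        cv2.imwrite(f"pics/sp_{n}_{env.state()['clock']:.0f}.png",cv2.resize(p["frame"],(800,600)))
E
python3 - <<'E'
from h import *
spools(); print(env.state()["clock"])
E
```

```text
clock: 53.7
eef_pos: [531.0, 97.8, 328.3]
ee_rot: [-3.141, -0.012, 0.094]
ft_force: [-0.0, -0.3, -0.5]
grip_width: 0.699
top -92 21 x [-29.4  12.1] y [-71.9 -69.7] ztop 100.6
top 0 595 x [-32.2  27.7] y [-22.4  21.7] ztop 98.9
top 92 few 0
scene -92 530 x [-29.   33.2] y [-116.6  -71. ] ztop 98.5
scene 0 494 x [-29.6  32.8] y [-25.   20.8] ztop 98.6
scene 92 469 x [-29.4  33.4] y [ 65.9 112.8] ztop 98.5
53.8
```

View pics/sp_scene_54.png

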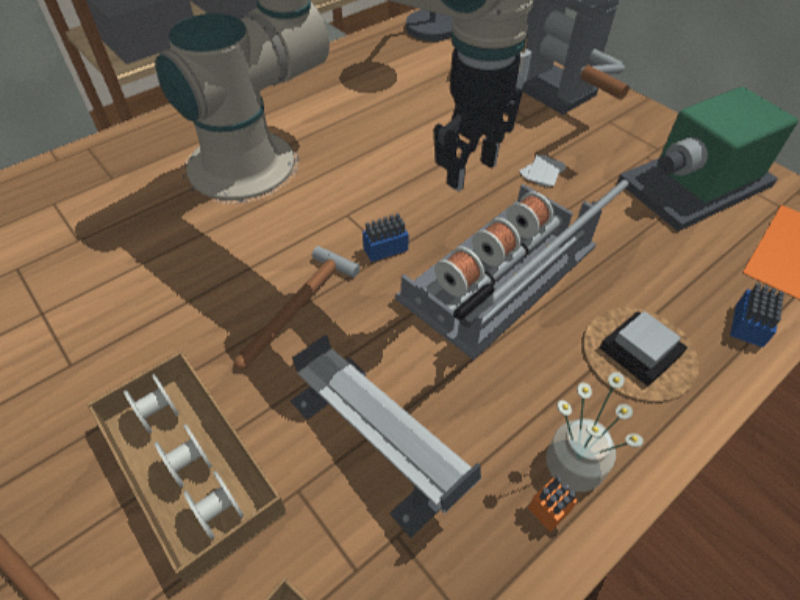

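All three full spools are seated at ((460,272), (497,243) and (532,215)), all three empties lie in the box, and the bystanders are untouched. Now I'll turn the gripper and go back to the handle.

```bash
python3 -m pendant '[{"hand":-0.2,"slide":[0,0,0],"yaw":-8.58},{"hand":-0.2,"slide":[0,0,0],"yaw":-8.58},{"hand":-0.2,"slide":[0,0,0],"yaw":-8.58},{"hand":-0.2,"slide":[0,0,0],"yaw":-8.58},{"hand":-0.2,"slide":[0,0,0],"yaw":-8.58},{"hand":-0.2,"slide":[0,0,0],"yaw":-8.58},{"hand":-0.2,"slide":[0,0,0],"yaw":-8.58},{"hand":-0.2,"slide":[0,0,0],"yaw":-8.58},{"hand":-0.2,"slide":[0,0,0],"yaw":-8.58},{"hand":-0.2,"slide":[0,0,0],"yaw":-8.58},{"hand":-0.2,"slide":[0,0,0],"yaw":-4.5},{"hand":-0.2,"slide":[0,0,0],"yaw":0}]'
python3 - <<'E'
from h import *
go(642.7,-5,233,1.6706)
E
```

```text
clock: 55.0
eef_pos: [529.6, 97.6, 318.7]
ee_rot: [-3.138, 0.0, 1.671]
ft_force: [-0.4, -1.5, -0.5]
grip_width: 0.602
clock 55.0 pos [529.6  97.6 318.7] rot [-3.1385e+00  1.0000e-04  1.6710e+00] grip 0.602 F [-0.4 -1.5 -0.5]
yaw 0.02 then slide [-0.1133  0.1023  0.0857] n 0.175
```

```bash
python3 -m pendant '[{"hand":-0.2,"slide":[-0.0283,0.0255,0],"yaw":0},{"hand":-0.2,"slide":[-0.0283,0.0255,0],"yaw":0},{"hand":-0.2,"slide":[-0.0283,0.0255,0],"yaw":0},{"hand":-0.2,"slide":[-0.0283,0.0255,0],"yaw":0},{"hand":-0.2,"slide":[0,0,0.02],"yaw":0},{"hand":-0.2,"slide":[0,0,0],"yaw":0},{"hand":-0.2,"slide":[0,0,0],"yaw":0}]'
python3 - <<'E'
from h import *
go(642.7,-5,233,1.6706)
p=env.snapshot("scene"); cv2.imwrite("pics/s25.png",cv2.resize(p["frame"][60:260,180:440],(780,600)))
E
```

```text
clock: 55.7
eef_pos: [642.3, -4.5, 299.5]
ee_rot: [-3.139, -0.0, 1.669]
ft_force: [-1.0, -0.4, 0.9]
grip_width: 0.598
clock 55.7 pos [642.3  -4.5 299.5] rot [-3.1390e+00 -5.0000e-04  1.6694e+00] grip 0.598 F [-1.  -0.4  0.9]
yaw -0.07 then slide [-0.0005  0.0004  0.0665] n 0.066
```

View pics/s25.png

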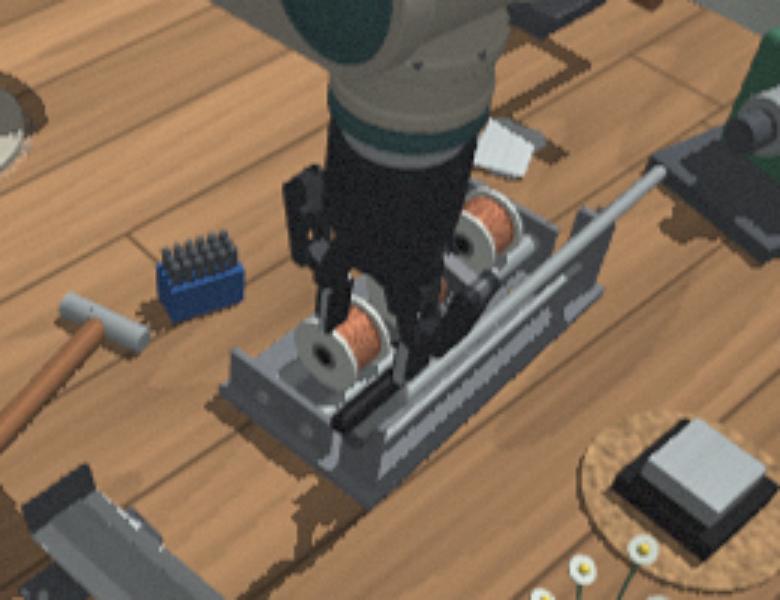

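```bash
python3 -m pendant '[{"hand":-0.2,"slide":[0,0,0.02],"yaw":0},{"hand":-0.2,"slide":[0,0,0.02],"yaw":0},{"hand":-0.2,"slide":[0,0,0.02],"yaw":0},{"hand":-0.2,"slide":[0,0,0.006],"yaw":0},{"hand":-0.2,"slide":[0,0,0],"yaw":0},{"hand":0.4,"slide":[0,0,0],"yaw":0},{"hand":1,"slide":[0,0,0],"yaw":0},{"hand":1,"slide":[0,0,0],"yaw":0},{"hand":1,"slide":[0,0,0],"yaw":0},{"hand":1,"slide":[0,0,0],"yaw":0},{"hand":1,"slide":[0,0,0],"yaw":0},{"hand":1,"slide":[0,0,0],"yaw":0}]'
python3 - <<'E'
from h import *
go(521.9,-16.8,154,1.6706)
E
```

```text
clock: 56.95
eef_pos: [643.1, -4.8, 236.1]
ee_rot: [3.139, 0.0, 1.67]
ft_force: [-1.3, 0.6, 7.4]
grip_width: 0.161
clock 56.95 pos [643.1  -4.8 236.1] rot [3.1389e+00 3.0000e-04 1.6705e+00] grip 0.161 F [-1.3  0.6  7.4]
yaw -0.01 then slide [ 1.000e-04 -1.218e-01  8.210e-02] n 0.147
```

The handle is gripped, so I'll run the arc back.

```bash
python3 -m pendant '[{"hand":1,"slide":[0,-0.0095,-0.002],"yaw":0},{"hand":1,"slide":[0,-0.0095,-0.001],"yaw":0},{"hand":1,"slide":[0,-0.0095,0],"yaw":0},{"hand":1,"slide":[0,-0.0095,0.0005],"yaw":0},{"hand":1,"slide":[0,-0.0095,0.0015],"yaw":0},{"hand":1,"slide":[0,-0.0095,0.0025],"yaw":0},{"hand":1,"slide":[0,-0.009,0.0035],"yaw":0},{"hand":1,"slide":[0,-0.0085,0.0045],"yaw":0},{"hand":1,"slide":[0,-0.008,0.005],"yaw":0},{"hand":1,"slide":[0,0,0],"yaw":0}]'
python3 - <<'E'
from h import *
go(521.9,-16.8,154,1.6706)
E
```

```text
clock: 57.95
eef_pos: [560.7, -12.8, 222.3]
ee_rot: [3.138, -0.0, 1.671]
ft_force: [-4.3, 1.4, 8.5]
grip_width: 0.156
clock 57.95 pos [560.7 -12.8 222.3] rot [ 3.1379 -0.      1.6706] grip 0.156 F [-4.3  1.4  8.5]
yaw 0.0 then slide [-0.0001 -0.039   0.0683] n 0.079
```

```bash
python3 -m pendant '[{"hand":1,"slide":[0,-0.0075,0.006],"yaw":0},{"hand":1,"slide":[0,-0.007,0.007],"yaw":0},{"hand":1,"slide":[0,-0.0065,0.0075],"yaw":0},{"hand":1,"slide":[0,-0.0055,0.008],"yaw":0},{"hand":1,"slide":[0,-0.0045,0.0085],"yaw":0},{"hand":1,"slide":[0,-0.004,0.009],"yaw":0},{"hand":1,"slide":[0,0,0],"yaw":0}]'
python3 - <<'E'
from h import *
go(521.9,-16.8,154,1.6706)
E
```

```text
clock: 58.65
eef_pos: [525.9, -16.2, 173.7]
ee_rot: [3.14, -0.001, 1.67]
ft_force: [3.9, 1.6, -3.5]
grip_width: 0.163
clock 58.65 pos [525.9 -16.2 173.7] rot [ 3.1404e+00 -6.0000e-04  1.6704e+00] grip 0.163 F [ 3.9  1.6 -3.5]
yaw -0.01 then slide [-0.0002 -0.004   0.0197] n 0.02
```

```bash
python3 -m pendant '[{"hand":1,"slide":[0,-0.002,0.007],"yaw":0},{"hand":1,"slide":[0,-0.001,0.006],"yaw":0},{"hand":1,"slide":[0,-0.001,0.003],"yaw":0},{"hand":1,"slide":[0,0,0],"yaw":0}]'
python3 -m pendant '[{"hand":1,"slide":[0,0,0.002],"yaw":0},{"hand":1,"slide":[0,0,0],"yaw":0}]'
python3 -m pendant '[{"hand":1,"slide":[0,0,0.002],"yaw":0},{"hand":1,"slide":[0,0,0],"yaw":0}]'
```

```text
clock: 59.05
eef_pos: [521.8, -16.6, 158.6]
ee_rot: [-3.142, -0.001, 1.671]
ft_force: [-5.6, 3.5, 5.8]
grip_width: 0.16
clock: 59.25
eef_pos: [521.4, -16.7, 156.5]
ee_rot: [-3.14, -0.001, 1.671]
ft_force: [-6.6, 2.3, 7.1]
grip_width: 0.158
clock: 59.45
eef_pos: [521.5, -16.7, 156.3]
ee_rot: [-3.14, -0.001, 1.671]
ft_force: [-13.4, 3.3, 19.5]
grip_width: 0.16
```

The handle stops at TCP 156.3 mm with 19.5 N, which is the lower end stop. I'll ease off, release and go up.

```bash
python3 -m pendant '[{"hand":1,"slide":[0,0.001,-0.002],"yaw":0},{"hand":0.6,"slide":[0,0,0],"yaw":0},{"hand":0.2,"slide":[0,0,0],"yaw":0},{"hand":-0.2,"slide":[0,0,0],"yaw":0},{"hand":-0.2,"slide":[0,0,0],"yaw":0},{"hand":-0.2,"slide":[0,0,0],"yaw":0},{"hand":-0.2,"slide":[0,0,-0.02],"yaw":0},{"hand":-0.2,"slide":[0,0,-0.04],"yaw":0},{"hand":-0.2,"slide":[0,0,-0.04],"yaw":0},{"hand":-0.2,"slide":[0,0,-0.04],"yaw":0},{"hand":-0.2,"slide":[-0.04,0,0],"yaw":0},{"hand":-0.2,"slide":[-0.04,0,0],"yaw":0},{"hand":-0.2,"slide":[-0.04,0,0],"yaw":0},{"hand":-0.2,"slide":[-0.04,-0.02,0],"yaw":0},{"hand":-0.2,"slide":[-0.04,-0.02,0],"yaw":0},{"hand":-0.2,"slide":[0,0,0],"yaw":0},{"hand":-0.2,"slide":[0,0,0],"yaw":0}]'
python3 - <<'E'
from h import *
spools()
R=np.array([[np.cos(PY),np.sin(PY)],[-np.sin(PY),np.cos(PY)]])
for n in ("top","scene"):
    p=env.snapshot(n); P=cloud(p).reshape(-1,3); P=P[~np.isnan(P[:,0])]; Q=P.copy(); Q[:,:2]=(P[:,:2]-PO)@R.T
    m=(abs(Q[:,0])<10)&(abs(Q[:,1])<140)&(Q[:,2]>103)&(Q[:,2]<130); print(n,"bar top",m.sum(),np.percentile(Q[m,2],[50,95]).round(1))
    m=(abs(Q[:,0]+20)<12)&(Q[:,1]<-180)&(Q[:,1]>-225)&(Q[:,2]>85)&(Q[:,2]<140); print("handle top",m.sum(),np.percentile(Q[m,2],[50,95]).round(1) if m.sum() else "")
for n in("top0","sc0"):
    P=np.load(n+".npy").reshape(-1,3); P=P[~np.isnan(P[:,0])]; Q=P.copy(); Q[:,:2]=(P[:,:2]-PO)@R.T
    m=(abs(Q[:,0])<10)&(abs(Q[:,1])<140)&(Q[:,2]>103)&(Q[:,2]<130); print(n,"bar top start",np.percentile(Q[m,2],[50,95]).round(1))
boxfit((515,-374,0)); print(env.state()["clock"], env.state()["ft_force"])
E
ls -t pics | head -3
```

```text
clock: 61.15
eef_pos: [502.7, -220.6, 295.8]
ee_rot: [3.141, -0.0, 1.668]
ft_force: [-0.1, 1.5, -0.3]
grip_width: 0.6
top -92 428 x [-33.1  27.6] y [-114.   -70.3] ztop 97.6
top 0 469 x [-32.9  28.5] y [-22.2  21.8] ztop 98.8
top 92 497 x [-33.3  28. ] y [ 69.  113.4] ztop 99.2
scene -92 409 x [-29.5  33.6] y [-116.3  -71.3] ztop 97.5
scene 0 378 x [-29.2  33.5] y [-24.8  20.4] ztop 97.8
scene 92 362 x [-29.6  33.6] y [ 66.  112.4] ztop 96.9
top bar top 734 [111.7 114.7]
handle top 153 [106.6 109.8]
scene bar top 432 [111.  113.7]
handle top 127 [105.8 108.4]
top0 bar top start [114.4 117.4]
sc0 bar top start [113.8 116.4]
box top 181 [ 5.12095e+02 -3.72928e+02 -1.00000e-02] 5.75
  inside 458 [-68.   4.  34.] [-21.  17.  22.]
  empties [(0.79, [520, -360, 50]), (0.6, [522, 191, 13]), (0.29, [369, 79, 42])]
box scene 1103 [ 5.17016e+02 -3.75456e+02 -1.40000e-02] 2.73
  inside 1293 [-109.   12.  115.] [-22.  -2.  22.]
  empties [(0.96, [429, -376, 50]), (0.64, [604, -382, 50]), (0.48, [570, 159, 27])]
61.55 [-1.1968727  -0.52112363 -0.40370457]
sp_scene_61.png
sp_top_61.png
s25.png
```

View pics/sp_scene_61.png

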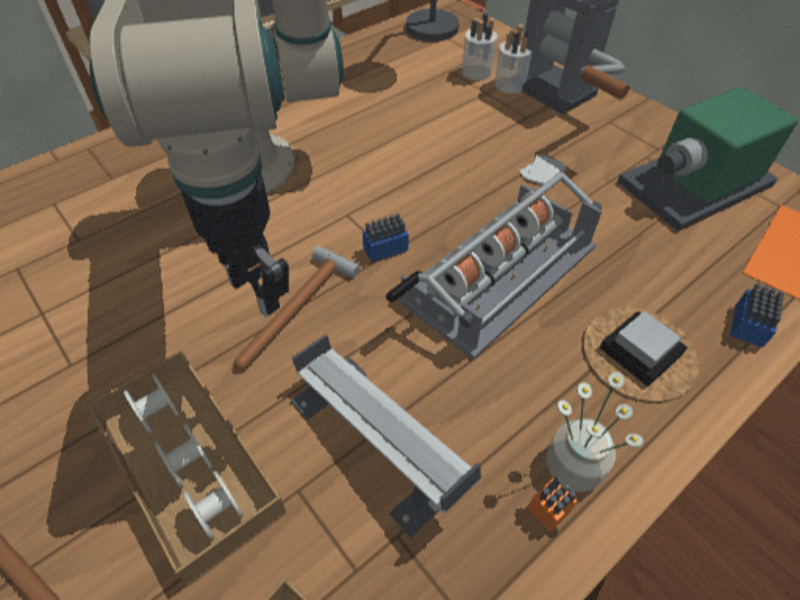

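View pics/sp_top_61.png

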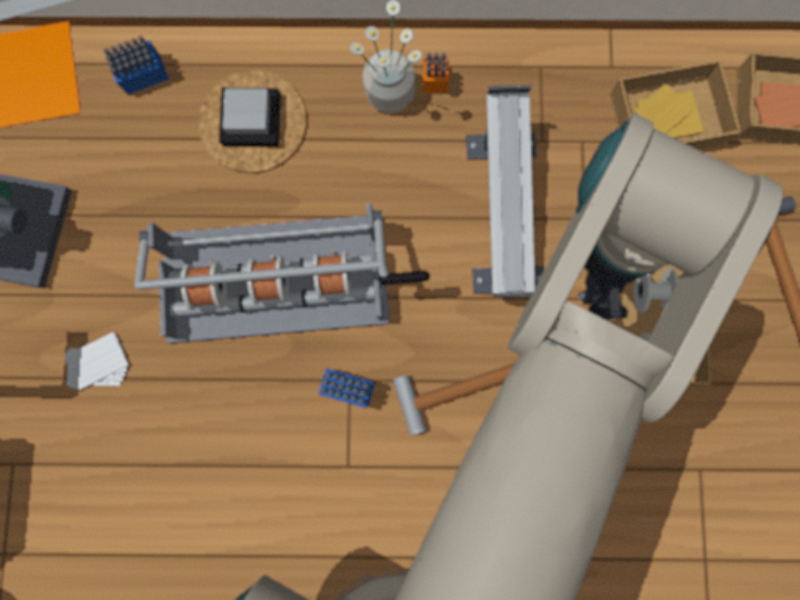

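Bar top is at 113–114 mm and handle top at about 108–109 mm, both within about 1 mm of the bar's down position. The spools are seated in the bays, the empties are in the box and the bystanders haven't moved.

```bash
python3 -c "
from h import *
print(env.close_job()); print(env.state()['clock'])"
```

```text
the job is handed in; nothing more can be done
None
the job is handed in; nothing more can be done
```

The changeover is done and handed in at about 62 s; no verdict was reported.

**What was done:** I swung the hold-down bar up to about 1.66 rad, worked out from the handle's path. The three empties went into the cardboard box. I then took the full spools from the stop in order: full_1 to bay 3, full_2 to bay 2 and full_3 to bay 1. Last, I pulled the bar down to its lower stop.

**Box knocked aside:** The box had been knocked about 3 cm by the time I brought the second empty. The first empty had rolled to the middle, so I re-measured, pushed it back and placed the other two clear of it.

**Last checks:**
- **Full spools:** all three sit on both rollers, within about 3 mm of their bay centres by the camera average. Their tops read 97–99 mm (99 expected).
- **Bar:** its top is at about 114 mm and the handle's top at about 108–109 mm, which puts the angle at about 0 rad.
- **Empties:** all three lie apart on the box floor.
- **Hammer and punch case:** they look unmoved in both pictures.
- **Robot:** clear of everything.

**Disagreements:**
- The two cameras differ by 4–5 mm along x and 1–3 mm along y, so I used their average.
- The last box fit from the top camera was poor (5.75 mm residual) because the arm blocked its view. For the final box and empties check I relied on the scene camera.

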